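# Draw a flat-pack spice rack's end panel tight with its two cam locks

### The job

Finish assembling the sloping spice rack on the hob cover: push the loose end panel up against the rack so that its bolts enter the two cam locks, then take the red flat-blade screwdriver from its stand and turn both cam discs clockwise to their stops, so that they draw the panel in and no gap is left. Turn the discs with the screwdriver only, put it back upright in its own hole in the stand, and leave the jars, the salt shaker and the yellow screwdriver where they are.

Things in the scene. Friction and masses are not known exactly. Their poses are not given: they have to be found in the camera images.
- rack: Fixed half-built spice rack on the wooden hob cover (top z = 0.030). Origin: underside centre; x from its low to its high edge, y towards its fixed left cheek, z up. White shelf 170 x 220 mm, face sloping 28 degrees up along +x, the face's middle 95 mm above the origin. Cheeks end 20 mm above the face, 166 mm above the origin at the high edge, 74 at the low; an 11 mm lip runs along the low edge.
- end_panel (a joint): Wooden end panel at the rack's -y end, sliding on dowels along y. Value: gap to the shelf in m, 0 = home, starts 0.018 to 0.032; 2.5 N friction. From 6 mm a rubber buffer pushes back, up to 7 N at 0, so after a full push it springs back to 2 to 6 mm; the cams do the rest. At 7 mm or less both bolt heads are inside the cams.
- panel_push (a point): Middle of the end panel's outer face, to be pushed along the rack's +y; 60 mm above the rack's origin; moves with the panel, axes as the rack's. The panel is 16 mm thick (y), 190 mm long (x) and here reaches from 2 to 122 mm above the rack's origin.
- cam_front (a joint): Cam disc nearer the low edge. Value in rad: 0 = open, grows clockwise (seen looking down on the face), stop at 1.6; starts at 0 to 0.2. Needs 0.1 to 0.2 N m. From about 0.5 it grabs the bolt head and draws the panel in; locked from 1.4. Turned while the gap is over 8 mm it misses the bolt.
- cam_rear (a joint): Cam disc nearer the high edge; same values and behaviour. Whichever disc is turned second needs less effort.
- cam_front_slot (a point): Slot centre on the top face of the steel disc (40 mm across, top 9 mm above the shelf face; 76 mm to -y of the shelf's middle, 45 mm down the slope). z points out of the disc along its turning axis, 28 degrees off vertical, leaning to the rack's -x; y runs along the slot and turns with the disc. Slot 5.5 mm wide, 20 long, 6 deep, mouth bevelled to 9.5 x 24 mm.
- cam_rear_slot (a point): The same for the rear disc, 45 mm up the slope from the shelf's middle.
- tool_stand: Fixed grey stand on the worktop, 160 x 66 x 95 mm, origin at its underside centre. Two vertical 24 mm holes in its top at x = -40 and x = +40 mm in its own frame, one screwdriver in each; either may be in either hole.
- flat_driver_grip (a point): Flat-blade screwdriver with a red handle, standing tip down in the stand; point: middle of the handle, on its axis. z to the handle's end, y across the blade's width. Handle 26 x 26 mm square (flats square to x and y), from 44 mm below to 40 mm above the point; under it a collar 36 mm across, 6 thick, rests on the stand. Tip 135 mm below the point. 0.06 to 0.12 kg.
- flat_driver_tip (a point): Middle of the blade's end, 135 mm below the grip point. Blade 15 mm wide (y) and 3 mm thick (x); shank 9 mm across. A half turn about z gives the same blade.
- cross_driver_grip (a point): Cross-head screwdriver with a yellow handle of the same size, in the other hole; it does not fit the discs; leave it. Middle of its handle.
- jar_green_spice_mid (a point): Bystander: small spice jar with green contents, 50 mm across, 62 high, in front of the rack's low edge; point half-way up.
- jar_red_spice_mid (a point): Bystander: small spice jar with red-brown contents, 50 mm across, 62 high, in front of the rack's low edge; point half-way up.
- salt_shaker_mid (a point): Bystander: glass salt shaker, 44 mm across, 90 high, outside the end panel near its low end; point half-way up.
- herb_jar_mid (a point): Bystander: white herb jar, 47 mm across, 98 high, on the worktop beside the stand; point half-way up.

How it is judged:
By the outcome, as a careful person would: the job done as asked, in the order asked, and still so for the second after the job is handed in, with the robot touching nothing.
It also fails if it takes over 72 s, if anything falls off the work surface, if the arm or the gripper's body presses on something with over 40 N, if the wrist force passes 120 N, or if a joint passes its speed limit or range.

### The arm

A 7-joint arm with a two-finger parallel gripper is mounted at the origin on a cart in front of the work surface, level with it; the furniture and walls round the work are solid. World frame = base frame: x ahead of the robot, y to its left, z up, the work surface at z = 0. Lengths are in m, angles in rad, forces in N, time in s.
With the tool pointing down it reaches from about 0.4 to 0.85 m from the base axis. Payload 10.4 kg.
Tool frame: the origin (TCP) lies between the finger pads; the fingertips stand 22 mm ahead of it and the grasp point (between the pads) lies 3 mm ahead of it; z points along the fingers, y is the line along which they close (so a half turn about z gives the same grasp; the last joint's range is limited). The gripper opens to 85 mm and grips with 20 to 120 N. Pads are 22 mm wide; open, the fingers measure 114 mm over their backs; the gripper's body (76 mm by 85 mm) begins 54 mm behind the grasp point. The pads swing forward as they close: fully open they stand 13 mm farther back than shut.
Start: joints at [-1.362, 0.332, -0.065, 1.46, 0.022, 1.35, -0.088], TCP at [0.144, 0.608, 0.253] pointing down, gripper open.
Joint ranges: [-2.6, 2.6], [-0.5, 2.12], [-1.47, 1.34], [0.16, 2.42], [-1.27, 4.41], [0.06, 2.06], [-2.6, 2.6]. Speed limits (rad/s): [2.22, 2.22, 2.79, 2.79, 3.14, 3.14, 3.14].

### API

Orientations are given as a unit quaternion [x, y, z, w].
In Python, from workcell import manip, camera, ticket, boxes_of, outline_of gives the robot as it stands.
- The arm moves only by the tool carry_out, never from a script. Its argument "deltas" is a list of rows, each a list of 5 numbers: the shift along the tool's x, y, z as a fraction of full scale, then the turn about the tool's z as a fraction of full scale, then the opening, from -1 (shut) to 1 (fully open), so that 0 is half open. In form: [[tx, ty, tz, spin, gripper], ...]. A call has 1 to 20 rows; each row is the pose to reach, as a shift and turn from the pose commanded when the call began, along the tool's axes at that moment; what a row does not reach only later rows make up. Full scale, the value 1, is 150 mm for a shift and 30 degrees for a turn. A row lasts 1/8 s, in which the tool goes at most 62.5 mm and 10.7 degrees, less where a joint would pass 70% of its speed; a pose out of reach is approached as far as the arm can. A call with a number of a shift or a turn outside -1 to 1 is refused whole. A call with a gripper value outside its range is refused whole. The fingers move at their own pace and stop on an object; "force" is the grip in N (left out, the last holds). Time passes only in rows, so rows that repeat a pose let the fingers close. It gives the time, the measured TCP pose, the force, the opening and the grip force at its end, in the units of the state.
- manip.get_obs(): the state, without advancing time (a new reading comes with each control period).
- camera(name): name is "side" or "top"; returns a dict with "img" (480x640x3 uint8, red, green, blue), "depth" (480x640 float32, m along the optical axis (not along the pixel's ray), 0 where there is no reading), "vertical_fov" (degrees; the focal length in pixels is half the picture's height over the tangent of half this angle, whatever the lens; pixels are square), "cx", "cy" (the principal point, pixels), "k1" (the pictures are not rectified: a ray, as slopes to the right and down, at radius r is drawn at 1 + k1 r^2 times it, then the intrinsics apply), "R" (3x3) and "t" (3): a world point X has camera coordinates R X + t. Camera axes: x right, y down, z forward; pixel columns grow to the right and rows downward; lengths in m; the calibration is good to about 2 mm. A picture is of the moment at which its call begins.
- ticket.hand_in(): hands the job in; it is judged then, once.
Trained networks look in a picture, given as the dict that the camera call returned (one of the last four; its "shot" number tells which), for a name from the list of things; names that differ only in an ending like _2 or _b are one class to them, and where a whole thing is asked for, a point or a joint stands for the part that bears it (a point fixed in the world has none). Each returns a list of dicts, best first, with "conf" (0 to 1); they miss things now and then, are a little off and sometimes report something else, mostly with a low value. They report only what shows in the picture. A call takes as long as a camera call.
- boxes_of(query, picture): "position" ([x, y, z] in m, in world coordinates, good to about 4 mm: the middle of the surface that is visible of it).
- outline_of(query, picture): "region" (480x640 bool, what is visible of it).
The state is a dict: "clock": time; "joint_pos": joint angles; "joint_velocities": joint speeds; "tau": joint torques, N m; "position": TCP position; "ee_rot": TCP orientation; "ft_force": force on the tool from outside, world axes, zero at the start; "torque": the same for the moment, N m; "grip_width": opening from 0.0 (shut) to 1.0 (fully open); "grasp_force": force on a finger pad.
Only numpy, scipy, OpenCV 4.12 (cv2) and the standard library are available. Lean on these libraries where they do the work, as an engineer would, in place of code of your own. Each camera call takes 0.05 s, during which the arm holds its last target. There are 200 camera calls.

## Working session

There is one attempt and no reset: what is moved stays moved. The work goes in short steps, Python scripts to look and compute and a tool call to move; the robot and the scene stay as the last step left them, time stands still between calls to the robot, and variables do not carry over. Pictures are saved under pics/ and viewed, at most 10 in all, crops included, and the job is handed in when it is done.

Besides the shell and the picture viewer there is one more tool, called as name([rows], argument=value, ...), one row to a line, values as JSON. carry_out: Moves the arm, as the interface text tells. Its arguments: {"type":"object","properties":{"deltas":{"type":"array","items":{"type":"array","items":{"type":"number"}}},"force":{"type":"number"}},"required":["deltas"]}

```bash
mkdir -p pics; ls; cat > h.py <<'E'
import numpy as np, cv2
from workcell import manip, camera, ticket, boxes_of, outline_of
from scipy.spatial.transform import Rotation as Rn
def K(c):
    f=240/np.tan(np.radians(c["vertical_fov"])/2); return f
def cloud(c):
    f=K(c); v,u=np.mgrid[0:480,0:640]
    xd=(u-c["cx"])/f; yd=(v-c["cy"])/f
    x,y=xd.copy(),yd.copy()
    for _ in range(8):
        s=1+c["k1"]*(x*x+y*y); x,y=xd/s,yd/s
    d=c["depth"]; P=np.stack([x*d,y*d,d],-1)
    W=(P-c["t"])@c["R"]; W[d<=0]=np.nan
    return W
def proj(c,X):
    f=K(c); p=np.atleast_2d(X)@c["R"].T+c["t"]; s=p[:,:2]/p[:,2:]
    k=1+c["k1"]*(s**2).sum(1,keepdims=True); return s*k*f+[c["cx"],c["cy"]]
E
python3 - <<'E'
from h import *
ims=[]
for n in("side","top"):
    c=camera(n); np.savez("%s0.npz"%n,**{k:v for k,v in c.items()})
    cv2.imwrite("pics/%s0.png"%n,c["img"][...,::-1])
    print(n,c["vertical_fov"],c["k1"],"campos",-np.array(c["R"]).T@c["t"])
    for q in "rack end_panel panel_push cam_front cam_rear cam_front_slot cam_rear_slot tool_stand flat_driver_grip flat_driver_tip cross_driver_grip jar_green_spice_mid jar_red_spice_mid salt_shaker_mid herb_jar_mid".split():
        print(q,[(np.round(b["position"],3).tolist(),round(b["conf"],2)) for b in boxes_of(q,c)[:2]])
o=manip.get_obs();print({k:np.round(v,3).tolist() for k,v in o.items()})
E
```

```text
pics
side 46.52154599331857 -0.17851503783661543 campos [-0.10239242 -1.10966883  0.72037263]
rack [([0.57, 0.259, 0.119], 0.69)]
end_panel [([0.623, 0.17, 0.104], 0.98)]
panel_push [([0.621, 0.171, 0.106], 0.69)]
cam_front [([0.546, 0.229, 0.108], 0.52), ([0.464, -0.307, 0.074], 0.37)]
cam_rear []
cam_front_slot [([0.534, 0.228, 0.11], 0.63)]
cam_rear_slot [([0.613, 0.25, 0.152], 0.58)]
tool_stand [([0.462, -0.306, 0.073], 0.59)]
flat_driver_grip [([0.529, -0.285, 0.144], 0.73)]
flat_driver_tip [([0.529, -0.29, 0.145], 0.74)]
cross_driver_grip [([0.45, -0.3, 0.142], 0.95)]
jar_green_spice_mid [([0.446, 0.178, 0.07], 0.79), ([0.53, 0.094, 0.073], 0.48)]
jar_red_spice_mid [([0.398, 0.305, 0.066], 0.71)]
salt_shaker_mid [([0.53, 0.098, 0.075], 0.83)]
herb_jar_mid [([0.476, -0.38, 0.06], 0.88)]
top 50.569834028456896 -0.056392928293428485 campos [0.39940771 0.0022258  1.37543461]
rack [([0.558, 0.325, 0.124], 0.93)]
end_panel [([0.581, 0.172, 0.121], 0.68)]
panel_push [([0.585, 0.165, 0.121], 0.91), ([0.46, -0.282, 0.176], 0.55)]
cam_front [([0.541, 0.232, 0.11], 0.78), ([0.494, -0.353,
[... 321 characters left out ...]
4)]
cross_driver_grip [([0.46, -0.28, 0.18], 0.74)]
jar_green_spice_mid [([0.448, 0.191, 0.088], 0.75)]
jar_red_spice_mid [([0.405, 0.319, 0.094], 0.71)]
salt_shaker_mid [([0.536, 0.104, 0.113], 0.71), ([0.557, 0.324, 0.127], 0.46)]
herb_jar_mid [([0.494, -0.352, 0.094], 0.82), ([0.613, 0.253, 0.152], 0.22)]
{'clock': 1.6, 'joint_pos': [-1.362, 0.332, -0.065, 1.46, 0.022, 1.35, -0.089], 'joint_velocities': [-0.0, -0.001, 0.001, -0.001, 0.0, -0.001, -0.0], 'tau': [0.0, -62.522, 0.049, -39.182, 0.017, 0.002, -0.0], 'position': [0.144, 0.608, 0.253], 'ee_rot': [0.116, 0.993, 0.0, -0.0], 'ft_force': [-0.143, 0.311, 0.281], 'torque': [0.026, 0.022, 0.031], 'grasp_force': 0.0, 'grip_width': 1.004}
```

View pics/side0.png

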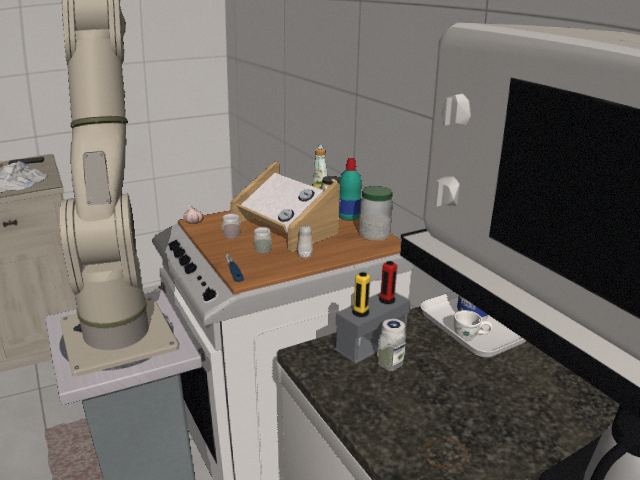

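View pics/top0.png

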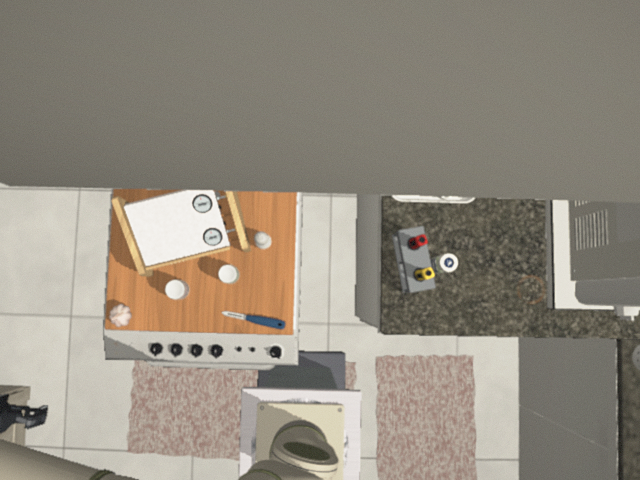

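Side view: rack with discs at about (287,214) and (306,195), red driver at (389,282), yellow at (362,293). Top view: discs at (213,237) and (202,203), red driver at (420,240), stand at (415,260). A cupboard or hood overhangs the far side (rows above 190).

```bash
cat > m.py <<'E'
from h import *
C={n:camera(n) for n in("side","top")}; W={n:cloud(C[n]) for n in C}
W_=W["top"]; print("hood pts", [np.round(W_[r,c],3).tolist() for r,c in((180,210),(186,300),(100,210),(185,420),(100,420))])
# shelf plane: white points in both
pts=[]
for n in C:
    w=W[n]; im=C[n]["img"].astype(int)
    wh=(im.min(-1)>150)&(im.max(-1)-im.min(-1)<30)
    m=wh&(w[...,0]>.42)&(w[...,0]<.75)&(w[...,1]>.15)&(w[...,1]<.48)&(w[...,2]>.08)&(w[...,2]<.19)
    p=w[m]
    for _ in range(6):
        c=np.median(p,0); u,s,v=np.linalg.svd(p-p.mean(0),full_matrices=False); nn=v[2]*np.sign(v[2][2])
        d=(p-p.mean(0))@nn; p=p[abs(d)<max(.004,2*np.std(d)*.8)]
    print(n,len(p),"n",nn.round(3),"tilt",np.degrees(np.arccos(nn[2])),"yaw x-axis",np.degrees(np.arctan2(-nn[1],-nn[0])))
    yaw=np.arctan2(-nn[1],-nn[0])
    # in-plane
    r2=cv2.minAreaRect((p[:,:2]/1).astype(np.float32)); print(" rect",r2)
    pts.append(p)
for n in C:
    w=W[n]
    for q in("tool_stand","flat_driver_grip","end_panel"):
        b=outline_of(q,C[n])
        if not b: continue
        g=b[0]["region"]; P=w[g]; P=P[np.isfinite(P[:,0])]
        zt=np.percentile(P[:,2],95); T=P[abs(P[:,2]-zt)<.006] if q!="end_panel" else P
        print(n,q,g.sum(),"z95",zt.round(3),"top med",np.median(T,0).round(4),cv2.minAreaRect(T[:,:2].astype(np.float32)))
    im=C[n]["img"][...,::-1]
    def crop(c0,c1,r0,r1,s): return cv2.resize(im[r0:r1,c0:c1],None,fx=s,fy=s,interpolation=cv2.INTER_CUBIC)
    if n=="side": a=crop(265,325,180,230,8); b=crop(330,410,250,350,4)
    else: a=crop(185,245,187,253,8); b=crop(390,460,220,300,5)
    h=max(a.shape[0],b.shape[0]); o=np.zeros((h,a.shape[1]+b.shape[1],3),np.uint8); o[:a.shape[0],:a.shape[1]]=a;o[:b.shape[0],a.shape[1]:]=b
    cv2.imwrite("pics/crop_%s.png"%n,o[:600,:800]); print(o.shape)
E
python3 m.py
```

```text
hood pts [[0.485, 0.075, 0.995], [0.486, 0.007, 0.978], [0.486, 0.046, 1.155], [0.485, -0.085, 0.995], [0.486, -0.047, 1.161]]
side 1769 n [-0.45  -0.124  0.884] tilt 27.81471065098813 yaw x-axis 15.382429303401155
 rect ((0.566199541091919, 0.3154637813568115), (0.1474291980266571, 0.22625093162059784), 14.478004455566406)
top 4385 n [-0.458 -0.124  0.88 ] tilt 28.306448576326677 yaw x-axis 15.100664011003342
 rect ((0.5617885589599609, 0.3177633285522461), (0.14653173089027405, 0.22114156186580658), 15.289502143859863)
side tool_stand 2845 z95 0.096 top med [ 0.4928 -0.299   0.0947] ((0.504092812538147, -0.3115679919719696), (0.16451036930084229, 0.11994723975658417), 11.191542625427246)
side flat_driver_grip 583 z95 0.184 top med [ 0.5335 -0.2834  0.1829] ((0.5359960198402405, -0.28096824884414673), (0.023312492296099663, 0.021331898868083954), 18.100502014160156)
side end_panel 1847 z95 0.175 top med [0.6239 0.173  0.1056] ((0.6037322878837585, 0.18804167211055756), (0.20952723920345306, 0.05766896530985832), 14.990171432495117)
(400, 800, 3)
top tool_stand 1462 z95 0.099 top med [ 0.4946 -0.2771  0.0961] ((0.49741050601005554, -0.2822508215904236), (0.1586536020040512, 0.06726765632629395), 11.272880554199219)
top flat_driver_grip 232 z95 0.189 top med [ 0.5374 -0.2742  0.1868] ((0.5375577807426453, -0.2732185125350952), (0.0235550906509161, 0.024728702381253242), 15.538990020751953)
top end_panel 394 z95 0.103 top med [ 0.4905 -0.3527  0.0968] ((0.4900226294994354, -0.36263522505760193), (0.04979932680726051, 0.042884234338998795), 89.0645980834961)
(528, 830, 3)
```

View pics/crop_top.png

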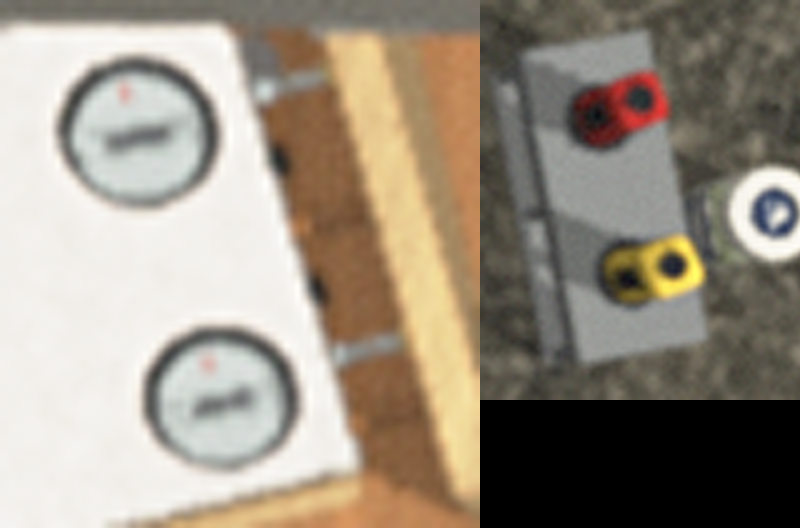

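View pics/crop_side.png

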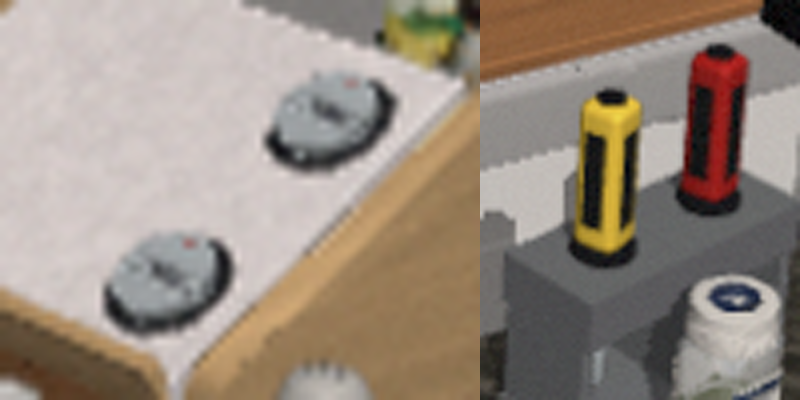

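```bash
cat >> h.py <<'E'
def pose(o=None):
    o=o or manip.get_obs(); R=Rn.from_quat(o["ee_rot"]).as_matrix(); return np.array(o["position"]),R
def xyaw(R): return np.degrees(np.arctan2(R[1,0],R[0,0]))
def plan(wps,start=None):
    """wps: list of (x,y,z,yaw of tool x in deg or None). prints calls (tx ty tz spin | rows)"""
    p,R=start or pose(); print("at",p.round(4),"yaw",round(xyaw(R),2),"tilt",np.degrees(np.arccos(-R[2,2])).round(2))
    for w in wps:
        t=np.array(w[:3]); yw=w[3] if len(w)>3 and w[3] is not None else xyaw(R)
        while 1:
            d=R.T@(t-p)/.15; s=-((yw-xyaw(R)+180)%360-180)/30
            k=max(1,np.abs(d).max(),abs(s)); k=1/np.ceil(k-1e-3)
            dd=np.round(d*k,3); ss=round(s*k,3)
            n=max(np.linalg.norm(dd)*150/62.5,abs(ss)*30/10.7)
            print("  call",dd.tolist(),ss,"rows>=",int(np.ceil(n))," ->",(p+R@dd*.15).round(3))
            p=p+R@dd*.15; R=R@Rn.from_euler("z",ss*30,degrees=True).as_matrix()
            if k>=.999: break
YAW=np.radians(15.2); XH=np.array([np.cos(YAW),np.sin(YAW),0]); YH=np.array([-np.sin(YAW),np.cos(YAW),0]); ZH=np.array([0,0,1.])
T28=np.radians(28); UP=XH*np.cos(T28)+ZH*np.sin(T28); NN=-XH*np.sin(T28)+ZH*np.cos(T28)
MID=np.array([.5625,.3175,.125])
def disc(k): return MID-.076*YH+(.045 if k else -.045)*UP+.009*NN
def rect(c,cen,half=.03,s=6000):
    n=int(2*half*s); a=(np.arange(n)-n/2)/s
    U,V=np.meshgrid(a,-a)   # image right = -YH (looking down, up image=UP)
    X=cen+(-U[...,None])*YH+V[...,None]*UP
    m=proj(c,X.reshape(-1,3)).reshape(n,n,2).astype(np.float32)
    return cv2.remap(c["img"],m[...,0],m[...,1],cv2.INTER_CUBIC)
E
cat > d.py <<'E'
import sys
from h import *
def run(tag,save=True):
    rows=[]
    for n in("top","side"):
        c=camera(n); r=[]
        for k in(0,1):
            im=rect(c,disc(k)); r.append(im)
        rows.append(np.hstack(r))
    cv2.imwrite("pics/disc_%s.png"%tag,np.vstack(rows)[...,::-1])
if __name__=="__main__": run(sys.argv[1])
E
python3 d.py 0; python3 - <<'E'
from h import *
print(disc(0).round(4),disc(1).round(4))
ap=MID-.012*XH-.190*YH; ap[2]=.253
lo=ap.copy(); lo[2]=.134
plan([(*ap,105.2),(*lo,105.2)])
E
```

```text
[0.54   0.2326 0.1118] [0.6167 0.2535 0.1541]
at [0.1436 0.6083 0.2534] yaw 166.72 tilt 0.01
  call [-0.924, -0.599, 0.0] 0.513 rows>= 3  -> [0.258 0.489 0.253]
  call [-0.788, -0.249, 0.0] 0.384 rows>= 2  -> [0.344 0.4   0.253]
  call [-0.822, -0.087, 0.001] 0.385 rows>= 2  -> [0.429 0.31  0.253]
  call [-0.822, 0.079, 0.0] 0.384 rows>= 2  -> [0.515 0.221 0.253]
  call [-0.79, 0.242, 0.001] 0.385 rows>= 2  -> [0.601 0.131 0.253]
  call [-0.0, -0.0, 0.793] -0.0 rows>= 2  -> [0.601 0.131 0.134]
```

View pics/disc_0.png

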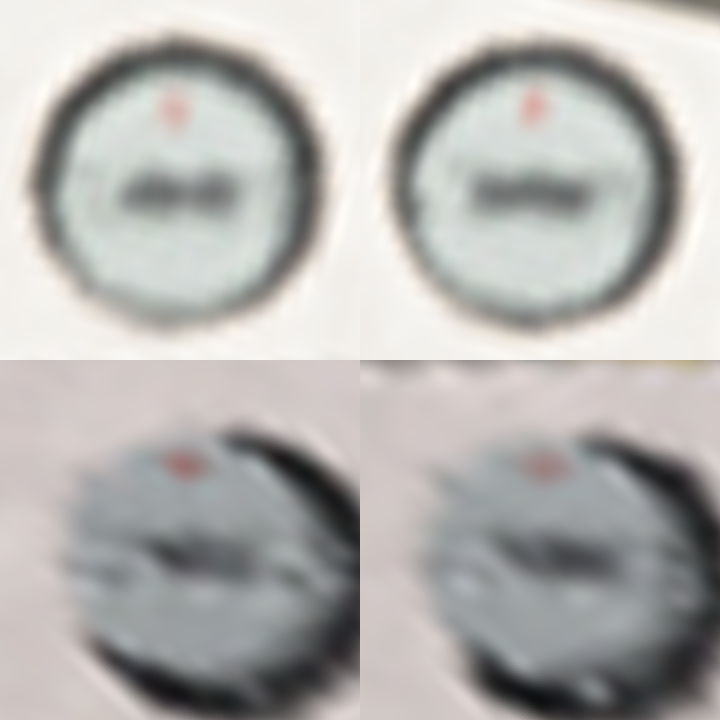

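The discs measure at z 0.112 and 0.154 as they should, about 2 mm downslope of the fit. Both slots run nearly along rack y, with red dots uphill. Starting the approach to the panel.

carry_out([
  [-0.924,-0.6,0,0.51,-1],
  [-0.924,-0.6,0,0.51,-1],
  [-0.924,-0.6,0,0.51,-1],
])

```text
clock: 2.48
position: [0.2602, 0.4866, 0.2536]
ee_rot: [0.249, 0.969, 0.0, 0.0]
ft_force: [0.0, 0.2, 0.2]
grip_width: 0.378
grasp_force: 0.0
```

carry_out([
  [-0.79,-0.25,0,0.385,-1],
  [-0.79,-0.25,0,0.385,-1],
  [-0.79,-0.25,0,0.385,-1],
])

```text
clock: 2.85
position: [0.3479, 0.3953, 0.2538]
ee_rot: [0.347, 0.938, 0.0, 0.001]
ft_force: [-0.1, 0.3, -0.4]
grip_width: -0.001
grasp_force: 0.0
```

carry_out([
  [-0.82,-0.09,0,0.385,-1],
  [-0.82,-0.09,0,0.385,-1],
  [-0.82,-0.09,0,0.385,-1],
])

```text
clock: 3.22
position: [0.4323, 0.3059, 0.2536]
ee_rot: [0.439, 0.898, 0.0, 0.001]
ft_force: [0.2, 1.3, -0.3]
grip_width: 0.0
grasp_force: 0.0
```

carry_out([
  [-0.82,0.08,0,0.385,-1],
  [-0.82,0.08,0,0.385,-1],
  [-0.82,0.08,0,0.385,-1],
])

```text
clock: 3.6
position: [0.5173, 0.2171, 0.2533]
ee_rot: [0.527, 0.85, -0.0, 0.001]
ft_force: [-1.1, 1.3, 0.2]
grip_width: -0.002
grasp_force: 0.0
```

```bash
sed -i 's/^MID=.*/MID=np.array([.5605,.3165,.125])/' h.py; python3 - <<'E'
from h import *
o=manip.get_obs(); print(o["clock"],np.round(o["joint_pos"],2))
ap=MID-.012*XH-.188*YH; ap[2]=.253
lo=ap.copy(); lo[2]=.134
plan([(*ap,105.2),(*lo,105.2)])
E
```

```text
3.6 [-0.81  0.19  0.38  1.65 -0.07  1.31  0.04]
at [0.5173 0.2171 0.2533] yaw 116.41 tilt 0.1
  call [-0.748, 0.231, 0.003] 0.374 rows>= 2  -> [0.598 0.132 0.253]
  call [0.001, -0.001, 0.794] -0.0 rows>= 2  -> [0.598 0.132 0.134]
```

carry_out([
  [-0.75,0.23,0,0.375,-1],
  [-0.75,0.23,0,0.375,-1],
  [-0.75,0.23,0,0.375,-1],
  [-0.75,0.23,0.79,0.375,-1],
  [-0.75,0.23,0.79,0.375,-1],
  [-0.75,0.23,0.79,0.375,-1],
])

```text
clock: 4.35
position: [0.593, 0.1376, 0.131]
ee_rot: [0.604, 0.797, -0.003, -0.003]
ft_force: [0.8, -0.3, 1.1]
grip_width: -0.007
grasp_force: 0.0
```

carry_out([
  [0.06,0,0,0,-1],
  [0.12,0,0,0,-1],
  [0.17,0,0,0,-1],
  [0.21,0,0,0,-1],
  [0.25,0,0,0,-1],
  [0.27,0,0,0,-1],
])

```text
clock: 5.1
position: [0.5853, 0.175, 0.1346]
ee_rot: [0.605, 0.796, -0.0, -0.0]
ft_force: [1.3, -3.0, -0.6]
grip_width: -0.002
grasp_force: 0.0
```

carry_out([
  [0.02,0,0,0,-1],
  [0.04,0,0,0,-1],
  [0.05,0,0,0,-1],
  [0.05,0,0,0,-1],
])

```text
clock: 5.6
position: [0.5834, 0.1801, 0.1342]
ee_rot: [0.606, 0.796, -0.001, 0.0]
ft_force: [1.2, -7.4, -0.8]
grip_width: 0.003
grasp_force: 0.0
```

carry_out([
  [0.02,0,0,0,-1],
  [0.04,0,0,0,-1],
  [0.05,0,0,0,-1],
  [0.05,0,0,0,-1],
])

```text
clock: 6.1
position: [0.5829, 0.1817, 0.1343]
ee_rot: [0.608, 0.794, -0.003, 0.002]
ft_force: [5.3, -21.8, -0.6]
grip_width: -0.0
grasp_force: 1.3
```

carry_out([
  [-0.15,0,0,0,-1],
  [-0.3,0,0,0,-1],
  [-0.36,0,-0.3,0,-1],
  [-0.5,0,-0.9,0,0],
  [-0.6,0,-0.9,0,1],
  [-0.7,0,-0.95,0,1],
])

```text
clock: 6.85
position: [0.6104, 0.0876, 0.2792]
ee_rot: [0.605, 0.796, 0.001, 0.001]
ft_force: [-0.1, 0.4, -0.1]
grip_width: 0.635
grasp_force: 0.0
```

```bash
python3 - <<'E'
from h import *
o=manip.get_obs(); print(o["clock"],np.round(o["joint_pos"],2))
plan([(.537,-.274,.27,104),(.537,-.274,.148,104)])
C={n:camera(n) for n in("side","top")}
c=C["top"]; im=c["img"][...,::-1]
cv2.imwrite("pics/after_push.png",np.hstack([cv2.resize(im[187:267,180:260],None,fx=5,fy=5,interpolation=2),cv2.resize(im[215:295,385:465],None,fx=5,fy=5,interpolation=2)]))
E
```

```text
6.85 [-0.61  0.32  0.5   1.47 -0.15  1.39  0.17]
at [0.6104 0.0876 0.2792] yaw 105.52 tilt 0.18
  call [-0.731, -0.372, 0.019] 0.017 rows>= 2  -> [ 0.586 -0.033  0.276]
  call [-0.734, -0.366, 0.019] 0.017 rows>= 2  -> [ 0.561 -0.153  0.273]
  call [-0.737, -0.359, 0.018] 0.017 rows>= 2  -> [ 0.537 -0.274  0.27 ]
  call [-0.001, -0.003, 0.814] -0.0 rows>= 2  -> [ 0.537 -0.274  0.148]
```

View pics/after_push.png

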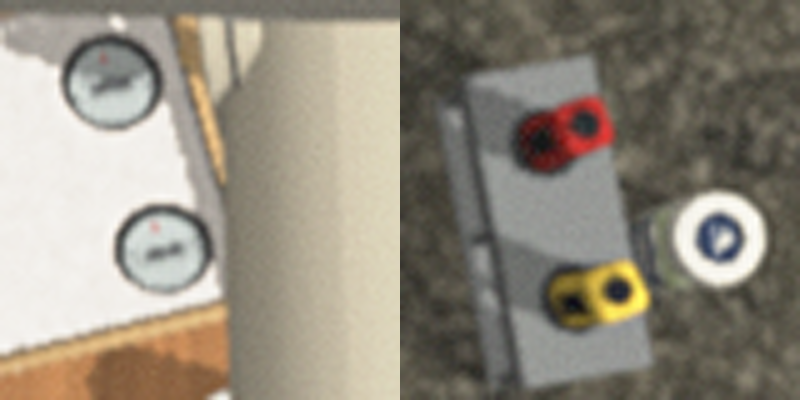

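The panel now sits close to the shelf, with its edge at about (200,100) in the left crop. The red handle is still in its hole at (570,130). Going for the driver.

carry_out([
  [-0.73,-0.37,0.02,0,1],
  [-0.73,-0.37,0.02,0,1],
  [-0.73,-0.37,0.02,0,1],
])

```text
clock: 7.32
position: [0.5838, -0.0371, 0.2729]
ee_rot: [0.608, 0.794, -0.001, -0.001]
ft_force: [-0.0, 1.3, -0.6]
grip_width: 0.997
grasp_force: 0.0
```

carry_out([
  [-0.73,-0.37,0.02,0,1],
  [-0.73,-0.37,0.02,0,1],
  [-0.73,-0.37,0.02,0,1],
])

```text
clock: 7.7
position: [0.5595, -0.1566, 0.2699]
ee_rot: [0.608, 0.794, -0.001, -0.001]
ft_force: [0.4, 1.2, 0.0]
grip_width: 0.998
grasp_force: 0.0
```

carry_out([
  [-0.73,-0.36,0.02,0,1],
  [-0.73,-0.36,0.02,0,1],
  [-0.73,-0.36,0.02,0,1],
  [-0.73,-0.36,0.02,0,1],
])

```text
clock: 8.2
position: [0.5393, -0.2704, 0.2668]
ee_rot: [0.604, 0.797, 0.0, -0.001]
ft_force: [0.5, 0.4, -0.7]
grip_width: 1.001
grasp_force: 0.0
```

```bash
python3 - <<'E'
from h import *
o=manip.get_obs(); print(o["clock"],np.round(o["joint_pos"],2))
plan([(.537,-.274,.27,104),(.537,-.274,.148,104)])
E
```

```text
8.2 [-0.15  0.32  0.68  1.53 -0.2   1.37  0.82]
at [ 0.5393 -0.2704  0.2668] yaw 105.63 tilt 0.13
  call [-0.019, -0.022, -0.021] 0.054 rows>= 1  -> [ 0.537 -0.274  0.27 ]
  call [-0.001, 0.001, 0.813] 0.0 rows>= 2  -> [ 0.537 -0.274  0.148]
```

carry_out([
  [-0.02,-0.022,0.3,0.05,1],
  [-0.02,-0.022,0.6,0.05,1],
  [-0.02,-0.022,0.8,0.05,1],
  [-0.02,-0.022,0.8,0.05,1],
  [-0.02,-0.022,0.8,0.05,-1],
  [-0.02,-0.022,0.8,0.05,-1],
  [-0.02,-0.022,0.8,0.05,-1],
  [-0.02,-0.022,0.8,0.05,-1],
  [-0.02,-0.022,0.8,0.05,-1],
], force=80)

```text
clock: 9.32
position: [0.5426, -0.2764, 0.155]
ee_rot: [0.614, 0.789, 0.003, 0.007]
ft_force: [1.2, 0.2, 43.9]
grip_width: 0.302
grasp_force: 77.1
```

carry_out([
  [0,0,-0.3,0,-1],
  [0,0,-0.6,0,-1],
  [0,0,-0.95,0,-1],
  [0,0,-0.95,0,-1],
  [0,0,-0.95,0,-1],
])

```text
clock: 9.95
position: [0.5369, -0.2741, 0.2894]
ee_rot: [0.614, 0.789, 0.0, -0.001]
ft_force: [0.4, 1.0, -1.7]
grip_width: 0.293
grasp_force: 81.8
```

```bash
python3 - <<'E'
from h import *
o=manip.get_obs(); p,R=pose(o); print(o["clock"],np.round(o["joint_pos"],2),p,xyaw(R),o["grip_width"],o["ft_force"])
tip=p+R@[0,0,.003+.135]
out=[]
for n in("side","top"):
    c=camera(n); u,v=proj(c,tip)[0].round().astype(int); print(n,u,v)
    im=c["img"][...,::-1].copy(); s=im[max(v-75,0):v+25,u-40:u+40]; out.append(cv2.resize(s,(400,500),interpolation=2))
cv2.imwrite("pics/lift.png",np.hstack(out))
E
```

```text
9.95 [-0.15  0.31  0.69  1.5  -0.2   1.41  0.8 ] [ 0.53687138 -0.2741102   0.28941086] 104.19751451380912 0.2930301844105777 [ 0.37613647  1.02592947 -1.68207341]
side 387 276
top 418 241
```

View pics/lift.png

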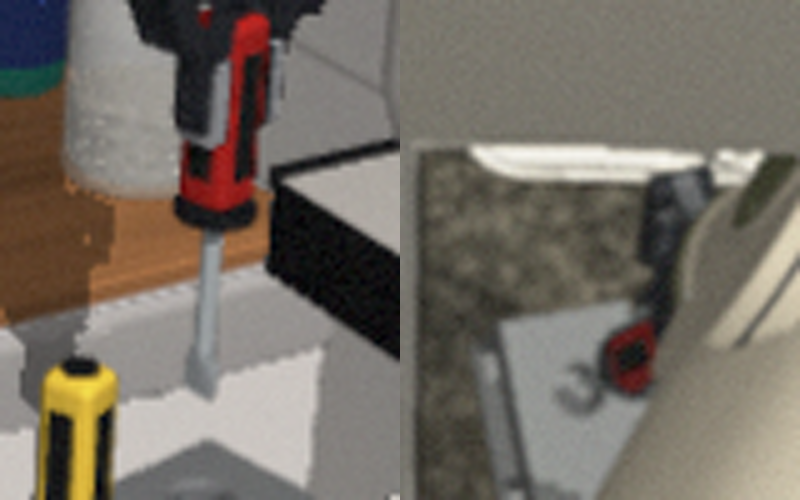

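```bash
python3 - <<'E'
from h import *
d=disc(0); print(d)
plan([(.54,-.02,.315,74),(d[0],d[1],.315,105)])
E
```

```text
[0.53800629 0.23163346 0.11182031]
at [ 0.5362 -0.2748  0.2889] yaw 104.12 tilt 0.17
  call [0.821, 0.219, -0.086] 0.502 rows>= 3  -> [ 0.538 -0.147  0.302]
  call [0.85, -0.001, -0.086] 0.502 rows>= 3  -> [ 0.54  -0.02   0.315]
  call [0.804, -0.238, 0.001] -0.517 rows>= 3  -> [0.539 0.106 0.315]
  call [0.839, -0.013, 0.001] -0.516 rows>= 3  -> [0.538 0.232 0.315]
```

The lifted driver hangs straight. The tip shows at about side pixel (388,280), roughly 145 mm below the TCP. The blade direction is ambiguous from this angle, so I'll spin 30° on the way and look again.

carry_out([
  [0.2,0.05,-0.09,0.25,-1],
  [0.82,0.22,-0.09,0.5,-1],
  [0.82,0.22,-0.09,0.5,-1],
  [0.82,0.22,-0.09,0.5,-1],
])

```text
clock: 10.55
position: [0.5387, -0.1449, 0.3029]
ee_rot: [0.711, 0.703, -0.0, -0.001]
ft_force: [0.5, -0.7, -0.8]
grip_width: 0.297
grasp_force: 81.8
```

carry_out([
  [0.85,0,-0.09,0.5,-1],
  [0.85,0,-0.09,0.5,-1],
  [0.85,0,-0.09,0.5,-1],
  [0.85,0,-0.09,0.5,-1],
])

```text
clock: 11.05
position: [0.5405, -0.0218, 0.3171]
ee_rot: [0.798, 0.603, -0.001, -0.0]
ft_force: [-0.0, -0.8, -0.9]
grip_width: 0.292
grasp_force: 81.8
```

```bash
python3 - <<'E'
from h import *
o=manip.get_obs(); p,R=pose(o); print(o["clock"],np.round(o["joint_pos"],2),p,xyaw(R),o["grip_width"],o["ft_force"])
out=[]
c=camera("side"); np.savez("lift.npz",img=c["img"],depth=c["depth"])
tip=p+R@[0,0,.145]; u,v=proj(c,tip)[0]; print(u,v)
u,v=int(u),int(v)
cv2.imwrite("pics/lift2.png",cv2.resize(c["img"][v-60:v+20,u-40:u+40,::-1],(480,480),interpolation=2))
W=cloud(c)
for r in range(v-40,v+8,3):
    w=W[r,u-15:u+16]; m=np.isfinite(w[:,0])&(np.hypot(w[:,0]-p[0],w[:,1]-p[1])<.05)
    print(r,m.sum(),np.where(m)[0][[0,-1]]+u-15 if m.any() else "")
E
```

```text
11.05 [-0.6   0.12  0.61  1.61 -0.07  1.43 -0.26] [ 0.54048542 -0.02176466  0.31708306] 74.1172162291763 0.29153447273021504 [-0.0428515  -0.78097112 -0.9096022 ]
329.96926140262946 224.99990004499355
184 12 [326 337]
187 12 [326 337]
190 13 [325 337]
193 14 [325 338]
196 3 [330 332]
199 4 [329 332]
202 4 [329 332]
205 4 [329 332]
208 4 [329 332]
211 4 [329 332]
214 4 [329 332]
217 4 [329 332]
220 3 [329 331]
223 3 [329 331]
226 1 [331 331]
229 0
```

View pics/lift2.png

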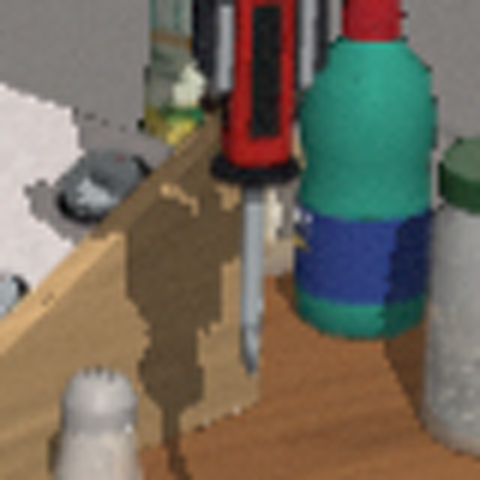

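The blade shows edge-on here, so its width runs along tool x. The tip is at about side pixel (331,226), 1.5 px from prediction, so the tip length is about 146 mm. Next, hovering over the front disc.

```bash
sed -i 's/^MID=.*/MID=np.array([.5612,.3173,.125])/' h.py; python3 - <<'E'
from h import *
d=disc(0); print(d)
plan([(d[0],d[1],.315,105.2),(d[0],d[1],d[2]+.145+.012,105.2)])
E
```

```text
[0.53870629 0.23243346 0.11182031]
at [ 0.5404 -0.0233  0.3172] yaw 73.98 tilt 0.07
  call [0.818, -0.241, 0.007] -0.52 rows>= 3  -> [0.54  0.105 0.316]
  call [0.852, -0.012, 0.006] -0.521 rows>= 3  -> [0.539 0.232 0.315]
  call [-0.0, 0.0, 0.308] 0.0 rows>= 1  -> [0.539 0.232 0.269]
```

carry_out([
  [0.82,-0.24,0.01,-0.52,-1],
  [0.82,-0.24,0.01,-0.52,-1],
  [0.82,-0.24,0.01,-0.52,-1],
  [0.82,-0.24,0.01,-0.52,-1],
])

```text
clock: 11.6
position: [0.5402, 0.1042, 0.3159]
ee_rot: [0.71, 0.704, -0.001, 0.0]
ft_force: [0.1, -0.9, -1.1]
grip_width: 0.293
grasp_force: 81.8
```

carry_out([
  [0.85,-0.01,0.01,-0.52,-1],
  [0.85,-0.01,0.01,-0.52,-1],
  [0.85,-0.01,0.01,-0.52,-1],
  [0.85,-0.01,0.3,-0.52,-1],
  [0.85,-0.01,0.3,-0.52,-1],
  [0.85,-0.01,0.3,-0.52,-1],
])

```text
clock: 12.35
position: [0.5402, 0.2323, 0.2728]
ee_rot: [0.608, 0.794, 0.0, 0.0]
ft_force: [-0.6, -0.9, -0.1]
grip_width: 0.293
grasp_force: 81.8
```

```bash
python3 - <<'E'
from h import *
o=manip.get_obs(); p,R=pose(o); print(o["clock"],np.round(o["joint_pos"],2),p,xyaw(R),o["ft_force"])
d=disc(0); plan([(d[0],d[1],.27,105.2)])
out=[]
for n in("side","top"):
    c=camera(n); tip=p+R@[0,0,.145]; u,v=proj(c,tip)[0]; print(n,"tip",u,v,"disc",proj(c,d)); x,y=proj(c,d)[0].astype(int)
    out.append(cv2.resize(c["img"][y-28:y+22,x-25:x+25,::-1],(400,400),interpolation=2)); print("crop origin",x-25,y-28,"scale 8")
cv2.imwrite("pics/hover.png",np.hstack(out))
E
```

```text
12.35 [-0.82  0.24  0.4   1.56 -0.1   1.36 -0.15] [0.54018308 0.23229367 0.2728077 ] 105.0498547529945 [-0.64848525 -0.92269124 -0.08667307]
at [0.5402 0.2323 0.2728] yaw 105.05 tilt 0.07
  call [0.003, -0.009, 0.019] -0.005 rows>= 1  -> [0.539 0.232 0.27 ]
side tip 285.2471063634023 207.56707250236724 disc [[284.75626271 212.82351911]]
crop origin 259 184 scale 8
top tip 211.19474857447358 235.2543410683301 disc [[212.26686725 236.65269471]]
crop origin 187 208 scale 8
```

View pics/hover.png

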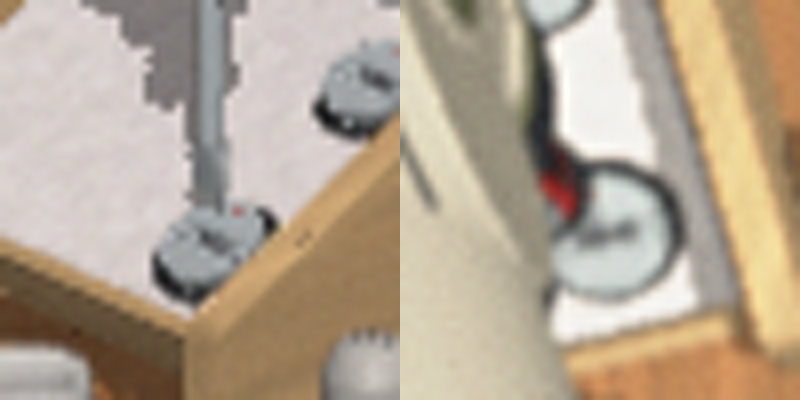

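Tip at about side pixel (285,210), directly over the front slot at about (286,214). Lowering to feel for the slot.

carry_out([
  [0.0,-0.008,0.08,0,-1],
  [0.0,-0.008,0.11,0,-1],
  [0.0,-0.008,0.12,0,-1],
  [0.0,-0.008,0.13,0,-1],
  [0.0,-0.008,0.14,0,-1],
  [0.0,-0.008,0.14,0,-1],
], force=100)

```text
clock: 13.2
position: [0.5384, 0.2332, 0.2511]
ee_rot: [0.607, 0.794, 0.0, 0.0]
ft_force: [-0.0, -2.9, 4.4]
grip_width: 0.292
grasp_force: 99.7
```

```bash
python3 - <<'E'
from h import *
o=manip.get_obs(); p,R=pose(o); print(o["clock"],p,xyaw(R),o["ft_force"],o["torque"],(p-disc(0)))
E
```

```text
13.2 [0.53844423 0.23323675 0.25113328] 105.18744745528836 [-1.92104424e-03 -2.89419257e+00  4.43060010e+00] [-1.34532965  0.26218194  0.01396735] [-0.00026206  0.00080329  0.13931297]
```

The tip went about 6 mm below the disc face, so it is in the slot. Turning clockwise.

carry_out([
  [0,0,-0.002,0.25,-1],
  [0,0,-0.004,0.5,-1],
  [0,0,-0.007,0.75,-1],
  [0,0,-0.01,1,-1],
  [0,0,-0.01,1,-1],
])

```text
clock: 13.82
position: [0.5379, 0.2335, 0.2524]
ee_rot: [0.792, 0.61, -0.0, -0.0]
ft_force: [-2.0, -3.6, 5.3]
grip_width: 0.293
grasp_force: 99.5
```

```bash
cat > st.py <<'E'
from h import *
import sys
k=int(sys.argv[1]); o=manip.get_obs(); p,R=pose(o); f=o["ft_force"]; q=o["torque"]
print(o["clock"],p.round(4),"yaw",xyaw(R).round(1),"f",np.round(f,1),"t",np.round(q,2),"q7",round(o["joint_pos"][6],2),"dxy mm",((p-disc(k))*1000).round(1))
E
cat > cam.py <<'E'
from h import *
# red dot angle in side view, clockwise from upslope
def dot(n="side"):
    c=camera(n)
    for k in(0,1):
        im=rect(c,disc(k)-(.003*YH if n=="side" else 0)-.002*UP).astype(int)
        red=im[...,0]-(im[...,1]+im[...,2])/2; yy,xx=np.mgrid[0:360,0:360]; r=np.hypot(xx-180,yy-180)
        m=(r<125)&(red>25); 
        print(n,k,m.sum(),"dot cw deg",np.degrees(np.arctan2((xx[m]-180).mean(),-(yy[m]-180).mean())).round(1) if m.sum()>20 else None, "r",np.hypot((xx[m]-180).mean(),(yy[m]-180).mean()).round(0) if m.any() else "")
dot(); dot("top")
E
python3 st.py 0; python3 cam.py
```

```text
13.825 [0.5379 0.2335 0.2524] yaw 75.3 f [-2.  -3.6  5.3] t [-1.23  0.92  0.1 ] q7 -0.65 dxy mm [ -0.8   1.1 140.5]
side 0 674 dot cw deg 5.5 r 96.0
side 1 176 dot cw deg -4.4 r 91.0
top 0 5991 dot cw deg -42.3 r 80.0
top 1 0 dot cw deg None r
```

carry_out([
  [0,0,-0.003,0.25,-1],
  [0,0,-0.006,0.5,-1],
  [0,0,-0.008,0.75,-1],
  [0,0,-0.01,1,-1],
  [0,0,-0.01,1,-1],
])

```text
clock: 14.55
position: [0.5375, 0.2341, 0.2537]
ee_rot: [0.923, 0.385, -0.0, -0.0]
ft_force: [-4.0, -2.7, 6.2]
grip_width: 0.292
grasp_force: 99.6
```

```bash
python3 st.py 0; python3 cam.py; python3 d.py t1
```

```text
14.55 [0.5375 0.2341 0.2537] yaw 45.3 f [-4.  -2.7  6.2] t [-0.89  1.42  0.07] q7 -1.16 dxy mm [ -1.2   1.7 141.9]
side 0 369 dot cw deg 33.1 r 90.0
side 1 60 dot cw deg -4.7 r 90.0
top 0 6174 dot cw deg -29.4 r 83.0
top 1 573 dot cw deg -4.1 r 89.0
```

View pics/disc_t1.png

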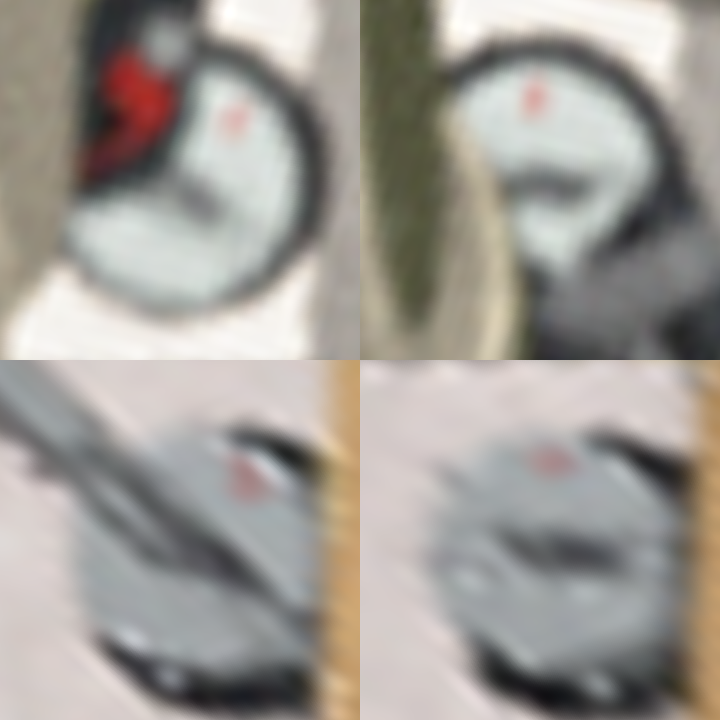

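The front disc has turned: its dot has swung about 35° and the slot follows. Continuing.

carry_out([
  [0,0,-0.001,0.25,-1],
  [0,0,-0.002,0.5,-1],
  [0,0,-0.003,0.75,-1],
  [0,0,-0.003,1,-1],
  [0,0,-0.003,1,-1],
])

```text
clock: 15.38
position: [0.537, 0.2352, 0.2548]
ee_rot: [0.991, 0.134, -0.001, -0.001]
ft_force: [-7.9, -1.2, 11.6]
grip_width: 0.292
grasp_force: 100.2
```

```bash
python3 st.py 0; python3 cam.py
```

```text
15.375 [0.537  0.2352 0.2548] yaw 15.4 f [-7.9 -1.2 11.6] t [-0.21  2.52 -0.01] q7 -1.67 dxy mm [ -1.7   2.8 143. ]
side 0 44 dot cw deg 38.6 r 82.0
side 1 96 dot cw deg -5.5 r 90.0
top 0 5192 dot cw deg -50.4 r 78.0
top 1 571 dot cw deg -3.6 r 94.0
```

carry_out([
  [0,0,-0.002,0.25,-1],
  [0,0,-0.003,0.5,-1],
  [0,0,-0.003,0.75,-1],
  [0,0,-0.003,1,-1],
  [0,0,-0.003,1,-1],
])

```text
clock: 16.1
position: [0.5372, 0.2356, 0.2551]
ee_rot: [0.992, -0.127, -0.001, -0.001]
ft_force: [-5.3, 0.4, 9.4]
grip_width: 0.292
grasp_force: 99.9
```

```bash
python3 st.py 0; python3 cam.py; python3 d.py t2
```

```text
16.1 [0.5372 0.2356 0.2551] yaw -14.6 f [-5.3  0.4  9.4] t [0.26 2.01 0.02] q7 -2.17 dxy mm [ -1.5   3.1 143.3]
side 0 20 dot cw deg None r 82.0
side 1 14 dot cw deg None r 90.0
top 0 984 dot cw deg -81.2 r 110.0
top 1 618 dot cw deg -8.7 r 72.0
```

View pics/disc_t2.png

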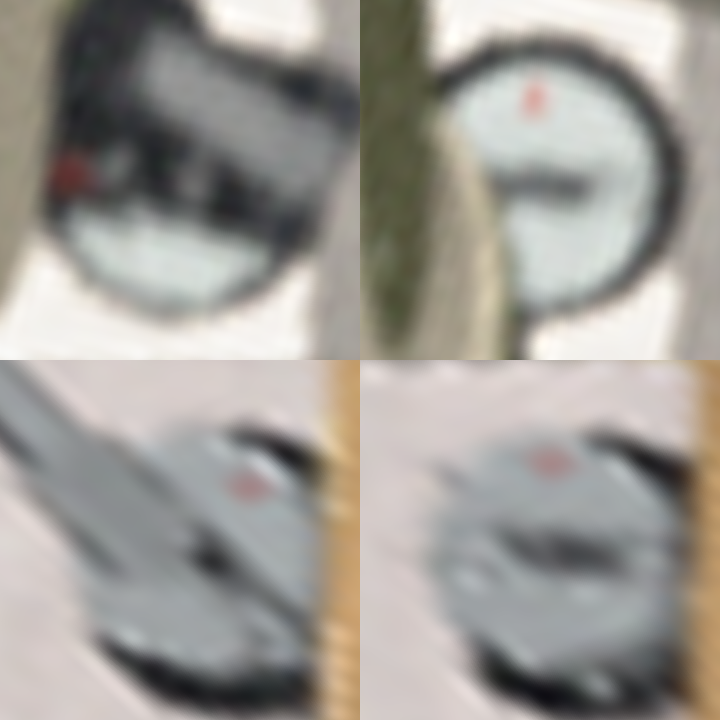

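The side view shows the front disc stuck at about 40°. The blade rode up and out of the slot because the vertical blade loses depth as the slot swings up the slope. The fix is to let the driver pivot in the pads, in the blade plane, as it turns, so the edge stays flat on the slot floor. I'll do the rear disc that way first. I've also viewed 11 pictures, one over the limit of 10, so from here I'll work from numbers only.

carry_out([
  [0,0,-0.1,0,-1],
  [0,0,-0.25,-0.3,-1],
  [0,0,-0.4,-0.65,-1],
  [0,0,-0.4,-1,-1],
  [0,0,-0.4,-1,-1],
])

```text
clock: 16.92
position: [0.5383, 0.2339, 0.3149]
ee_rot: [0.991, 0.133, 0.001, -0.0]
ft_force: [-0.0, 0.1, -1.5]
grip_width: 0.292
grasp_force: 98.7
```

```bash
python3 st.py 0; python3 cam.py; python3 - <<'E'
from h import *
o=manip.get_obs(); p,R=pose(o); c=camera("side"); W=cloud(c)
# shank axis from depth: points within 4cm of TCP horizontally, z between tip and collar
m=np.isfinite(W[...,0])&(np.hypot(W[...,0]-p[0],W[...,1]-p[1])<.045)&(W[...,2]<p[2]-.06)&(W[...,2]>p[2]-.143)&(W[...,2]>.155)
P=W[m]; print(len(P))
for a in np.arange(p[2]-.145,p[2]-.05,.012):
    s=P[(P[:,2]>a)&(P[:,2]<a+.012)]
    if len(s): print(a.round(3),len(s),((np.median(s,0)-p)@R*1000).round(1))
d=disc(1); print(d); plan([(d[0],d[1]+.0005,.312,105.2),(d[0],d[1]+.0005,d[2]+.1475,105.2)])
E
```

```text
16.925 [0.5383 0.2339 0.3149] yaw 15.2 f [-0.   0.1 -1.5] t [ 0.02  0.01 -0.02] q7 -1.68 dxy mm [ -0.4   1.5 203.1]
side 0 46 dot cw deg 38.0 r 81.0
side 1 82 dot cw deg -5.3 r 90.0
top 0 625 dot cw deg 40.8 r 85.0
top 1 600 dot cw deg -7.6 r 92.0
107
0.169 12 [  0.4   2.1 137.4]
0.181 16 [ -1.4   4.4 127. ]
0.193 17 [ -1.5   2.4 115.8]
0.205 16 [ -0.8   2.7 103.7]
0.217 17 [-1.2  2.  90.8]
0.229 15 [-0.6  4.  78.6]
0.241 11 [-2.7  5.1 69.5]
0.253 3 [-11.7   9.3  60.5]
[0.6153916  0.2532684  0.15407275]
at [0.538  0.2337 0.3141] yaw 15.03 tilt 0.0
  call [0.133, 0.001, 0.004] -0.751 rows>= 3  -> [0.557 0.239 0.314]
  call [0.123, 0.052, 0.003] -0.752 rows>= 3  -> [0.577 0.244 0.313]
  call [0.093, 0.095, 0.004] -0.751 rows>= 3  -> [0.596 0.249 0.312]
  call [0.049, 0.124, 0.003] -0.752 rows>= 3  -> [0.615 0.254 0.312]
  call [0.0, -0.0, 0.07] 0.0 rows>= 1  -> [0.615 0.254 0.302]
```

carry_out([
  [0.13,0,-0.03,-0.35,-1],
  [0.13,0,-0.03,-0.7,-1],
  [0.133,0,-0.03,-0.75,-1],
])

```text
clock: 17.45
position: [0.5573, 0.2389, 0.3184]
ee_rot: [0.947, 0.322, -0.0, 0.0]
ft_force: [-0.8, 0.1, -0.8]
grip_width: 0.296
grasp_force: 98.7
```

carry_out([
  [0.12,0.05,0,-0.35,-1],
  [0.12,0.05,0,-0.7,-1],
  [0.123,0.052,0,-0.75,-1],
])

```text
clock: 17.82
position: [0.5766, 0.244, 0.3185]
ee_rot: [0.866, 0.5, -0.0, -0.0]
ft_force: [0.3, -1.1, -1.7]
grip_width: 0.295
grasp_force: 98.7
```

carry_out([
  [0.09,0.09,0,-0.35,-1],
  [0.09,0.09,0,-0.7,-1],
  [0.093,0.095,0,-0.75,-1],
])

```text
clock: 18.2
position: [0.5959, 0.2491, 0.3187]
ee_rot: [0.752, 0.659, 0.0, -0.0]
ft_force: [-0.9, 0.4, -1.6]
grip_width: 0.293
grasp_force: 98.7
```

carry_out([
  [0.05,0.12,0,-0.35,-1],
  [0.05,0.12,0,-0.7,-1],
  [0.049,0.124,0,-0.75,-1],
  [0.049,0.124,0,-0.75,-1],
])

```text
clock: 18.7
position: [0.6152, 0.254, 0.3189]
ee_rot: [0.61, 0.793, 0.0, -0.0]
ft_force: [1.0, 0.7, -0.5]
grip_width: 0.289
grasp_force: 98.7
```

```bash
python3 st.py 1; python3 - <<'E'
from h import *
d=disc(1); plan([(d[0],d[1]+.0005,d[2]+.1475,105.2)])
E
```

```text
18.7 [0.6152 0.254  0.3189] yaw 104.9 f [ 1.   0.7 -0.5] t [-0.02 -0.02  0.02] q7 -0.1 dxy mm [ -0.2   0.7 164.8]
at [0.6152 0.254  0.3189] yaw 104.86 tilt 0.02
  call [-0.002, 0.001, 0.116] -0.011 rows>= 1  -> [0.615 0.254 0.302]
```

carry_out([
  [0,0,0.1,0,-1],
  [0,0,0.13,0,-1],
  [0,0,0.15,0,-1],
  [0,0,0.165,0,-1],
  [0,0,0.175,0,-1],
  [0,0,0.175,0,-1],
])

```text
clock: 19.45
position: [0.6155, 0.2541, 0.2935]
ee_rot: [0.607, 0.794, 0.001, 0.0]
ft_force: [-2.2, -0.4, 5.3]
grip_width: 0.288
grasp_force: 99.8
```

```bash
python3 st.py 1
```

```text
19.45 [0.6155 0.2541 0.2935] yaw 105.2 f [-2.2 -0.4  5.3] t [-0.14  0.52 -0.01] q7 -0.09 dxy mm [1.000e-01 8.000e-01 1.394e+02]
```

```bash
cat > arc.py <<'E'
from h import *
import sys
# usage: arc.py psi0 psi1 [lag] : rows for a call starting at psi0, tilt a=atan(tan28 sin(psi-lag))
def al(ps,lag): return np.arctan(np.tan(T28)*np.sin(np.radians(max(ps-lag,0))))
def off(ps,lag):
    a=al(ps,lag); y=np.radians(105.2-ps); tx=np.array([np.cos(y),np.sin(y),0]); return .1425*(-np.sin(a)*tx+np.cos(a)*ZH)
def rows(p0,p1,n,lag=8):
    y=np.radians(105.2-p0); R=np.array([[np.cos(y),np.sin(y),0],[np.sin(y),-np.cos(y),0],[0,0,-1]]).T
    R=np.stack([[np.cos(y),np.sin(y),0],[np.sin(y),-np.cos(y),0],[0,0,-1]],1)
    for i in range(1,n+1):
        ps=p0+(p1-p0)*i/n; d=R.T@(off(ps,lag)-off(p0,lag))/.15
        print([*d.round(3).tolist(),round((ps-p0)/30,2),-1],end=", ")
    print()
if __name__=="__main__":
    for a,b in((0,30),(30,60),(60,90),(90,115)): rows(a,b,6)
E
python3 arc.py
```

```text
[0.0, 0.0, 0.0, 0.17, -1], [-0.017, -0.003, 0.0, 0.33, -1], [-0.059, -0.016, 0.002, 0.5, -1], [-0.098, -0.036, 0.006, 0.67, -1], [-0.132, -0.062, 0.011, 0.83, -1], [-0.161, -0.093, 0.018, 1.0, -1], 
[-0.036, -0.019, 0.008, 0.17, -1], [-0.068, -0.045, 0.017, 0.33, -1], [-0.094, -0.075, 0.027, 0.5, -1], [-0.114, -0.109, 0.037, 0.67, -1], [-0.126, -0.146, 0.046, 0.83, -1], [-0.132, -0.184, 0.056, 1.0, -1], 
[-0.018, -0.034, 0.009, 0.17, -1], [-0.03, -0.07, 0.016, 0.33, -1], [-0.036, -0.108, 0.023, 0.5, -1], [-0.036, -0.147, 0.028, 0.67, -1], [-0.029, -0.185, 0.033, 0.83, -1], [-0.016, -0.221, 0.036, 1.0, -1], 
[-0.001, -0.032, 0.001, 0.14, -1], [0.001, -0.065, 0.002, 0.28, -1], [0.008, -0.096, 0.001, 0.42, -1], [0.019, -0.127, -0.0, 0.56, -1], [0.034, -0.156, -0.003, 0.69, -1], [0.052, -0.182, -0.006, 0.83, -1],
```

carry_out([
  [0,0,0,0.17,-1],
  [-0.017,-0.003,0,0.33,-1],
  [-0.059,-0.016,0.002,0.5,-1],
  [-0.098,-0.036,0.006,0.67,-1],
  [-0.132,-0.062,0.011,0.83,-1],
  [-0.161,-0.093,0.018,1.0,-1],
], force=40)

```text
clock: 20.2
position: [0.6087, 0.2291, 0.2913]
ee_rot: [0.793, 0.61, 0.003, -0.001]
ft_force: [1.3, 3.9, 4.6]
grip_width: 0.292
grasp_force: 99.4
```

```bash
cat >> h.py <<'E'
def tilt():
    o=manip.get_obs(); p,R=pose(o); c=camera("side"); W=cloud(c)
    L=(W-p)@R  # tool frame
    m=np.isfinite(W[...,0])&(abs(L[...,0])<.11)&(abs(L[...,1])<.022)&(L[...,2]>.055)&(L[...,2]<.135)
    im=c["img"].astype(int)
    # seed: collar/shank; robust line through grasp point
    q=L[m]; r=q[:,0]/(q[:,2]-.003); best=max(np.arange(-.7,.7,.02),key=lambda b:(abs(r-b)<.04).sum()); s=abs(r-best)<.06
    print("tilt deg (tip to +tool x)",np.degrees(np.arctan(np.median(r[s]))).round(1),"n",s.sum(),"of",len(q),"y mm",(np.median(q[s,1])*1000).round(1))
E
python3 st.py 1; python3 cam.py; python3 -c "from h import *;tilt()"
```

```text
20.2 [0.6087 0.2291 0.2913] yaw 75.2 f [1.3 3.9 4.6] t [ 1.5  -0.3   0.07] q7 -0.56 dxy mm [ -6.7 -24.2 137.2]
side 0 36 dot cw deg 39.3 r 84.0
side 1 708 dot cw deg 3.8 r 91.0
top 0 645 dot cw deg 36.3 r 76.0
top 1 672 dot cw deg -133.5 r 14.0
tilt deg (tip to +tool x) 7.5 n 60 of 201 y mm -0.0
```

carry_out([
  [-0.036,-0.019,0.008,0.17,-1],
  [-0.068,-0.045,0.017,0.33,-1],
  [-0.094,-0.075,0.027,0.5,-1],
  [-0.114,-0.109,0.037,0.67,-1],
  [-0.126,-0.146,0.046,0.83,-1],
  [-0.132,-0.184,0.056,1.0,-1],
], force=40)

```text
clock: 21.1
position: [0.5778, 0.2155, 0.2831]
ee_rot: [0.923, 0.384, 0.003, 0.0]
ft_force: [2.9, 2.5, 8.1]
grip_width: 0.292
grasp_force: 99.8
```

```bash
python3 st.py 1; python3 cam.py; python3 -c "from h import *;tilt()"
```

```text
21.1 [0.5778 0.2155 0.2831] yaw 45.2 f [2.9 2.5 8.1] t [ 1.24 -1.55  0.16] q7 -1.08 dxy mm [-37.6 -37.8 129. ]
side 0 32 dot cw deg 39.0 r 82.0
side 1 704 dot cw deg 38.0 r 86.0
top 0 593 dot cw deg 40.5 r 82.0
top 1 608 dot cw deg -140.4 r 74.0
tilt deg (tip to +tool x) 19.8 n 80 of 194 y mm 3.5
```

carry_out([
  [-0.018,-0.034,0.009,0.17,-1],
  [-0.03,-0.07,0.017,0.33,-1],
  [-0.036,-0.108,0.024,0.5,-1],
  [-0.036,-0.147,0.03,0.67,-1],
  [-0.029,-0.185,0.035,0.83,-1],
  [-0.016,-0.221,0.039,1.0,-1],
])

```text
clock: 22.0
position: [0.5535, 0.2363, 0.2777]
ee_rot: [0.991, 0.132, 0.003, -0.0]
ft_force: [4.4, -0.6, 11.3]
grip_width: 0.294
grasp_force: 100.2
```

```bash
python3 st.py 1; python3 cam.py; python3 -c "from h import *;tilt()"
```

```text
22.0 [0.5535 0.2363 0.2777] yaw 15.1 f [ 4.4 -0.6 11.3] t [-0.1  -2.17  0.09] q7 -1.65 dxy mm [-61.9 -17.  123.6]
side 0 1201 dot cw deg 89.8 r 115.0
side 1 1118 dot cw deg 72.0 r 94.0
top 0 621 dot cw deg 41.0 r 86.0
top 1 290 dot cw deg 25.5 r 46.0
tilt deg (tip to +tool x) 24.9 n 84 of 196 y mm 4.1
```

carry_out([
  [-0.001,-0.032,0.002,0.14,-1],
  [0.001,-0.065,0.004,0.28,-1],
  [0.008,-0.096,0.004,0.42,-1],
  [0.019,-0.127,0.003,0.56,-1],
  [0.034,-0.156,0,0.69,-1],
  [0.052,-0.182,-0.004,0.83,-1],
  [0.052,-0.182,-0.004,0.83,-1],
])

```text
clock: 23.02
position: [0.5529, 0.2641, 0.278]
ee_rot: [0.996, -0.084, 0.002, 0.0]
ft_force: [-2.7, -2.6, 12.4]
grip_width: 0.294
grasp_force: 100.5
```

```bash
python3 st.py 1; python3 cam.py; python3 -c "from h import *;tilt()"
```

```text
23.025 [0.5529 0.2641 0.278 ] yaw -9.7 f [-2.7 -2.6 12.4] t [-0.97 -0.16  0.06] q7 -2.1 dxy mm [-62.5  10.8 123.9]
side 0 3598 dot cw deg 90.5 r 105.0
side 1 1719 dot cw deg 90.8 r 104.0
top 0 612 dot cw deg 40.8 r 86.0
top 1 458 dot cw deg 101.0 r 55.0
tilt deg (tip to +tool x) 26.2 n 87 of 183 y mm 5.0
```

```bash
sed -i 's/m=(r<125)&(red>25)/m=(r<112)\&(red>20)\&(abs(im[...,1]-im[...,2])<18)/' cam.py; python3 cam.py
```

```text
side 0 465 dot cw deg 59.2 r 76.0
side 1 751 dot cw deg 86.3 r 70.0
top 0 839 dot cw deg 40.7 r 86.0
top 1 564 dot cw deg 91.0 r 83.0
```

carry_out([
  [0.012,-0.025,-0.002,0.15,-1],
  [0.03,-0.05,-0.005,0.3,-1],
  [0.05,-0.072,-0.008,0.45,-1],
  [0.05,-0.072,-0.008,0.45,-1],
])

```text
clock: 23.78
position: [0.5595, 0.2762, 0.279]
ee_rot: [0.98, -0.199, -0.001, -0.001]
ft_force: [-11.9, 2.0, 17.0]
grip_width: 0.289
grasp_force: 101.2
```

```bash
python3 st.py 1; python3 cam.py; python3 -c "from h import *;tilt()"
```

```text
23.775 [0.5595 0.2762 0.279 ] yaw -22.9 f [-11.9   2.   17. ] t [0.29 2.96 0.42] q7 -2.32 dxy mm [-55.9  22.9 124.9]
side 0 486 dot cw deg 52.9 r 78.0
side 1 709 dot cw deg 86.7 r 70.0
top 0 820 dot cw deg 40.7 r 87.0
top 1 716 dot cw deg 91.6 r 83.0
tilt deg (tip to +tool x) 25.8 n 97 of 187 y mm 4.2
```

The rear disc is at its stop: its dot held at 91° while the torque rose to 0.42 N m. Lifting out with the driver still tilted and going to the front disc.

carry_out([
  [-0.05,0,-0.1,0,-1],
  [-0.1,0,-0.2,0,-1],
  [-0.15,0,-0.35,0,-1],
  [-0.15,0,-0.35,0,-1],
])

```text
clock: 24.42
position: [0.5405, 0.2836, 0.3319]
ee_rot: [0.98, -0.2, 0.001, -0.001]
ft_force: [-0.3, 0.1, -1.3]
grip_width: 0.294
grasp_force: 98.6
```

```bash
cat > go.py <<'E'
from h import *
a=np.radians(26); psi=42; y=np.radians(105.2-psi); tx=np.array([np.cos(y),np.sin(y),0])
S=np.array([.5384,.2332,.1056])
F=S+.1425*(-np.sin(a)*tx+np.cos(a)*ZH)+.003*ZH; H=F+.022*NN; H2=H+[0,0,.02]
print("F",F.round(4),"H",H.round(4)); plan([(*H2,105.2-psi),(*H,105.2-psi),(*F,105.2-psi)])
E
python3 st.py 1; python3 cam.py; python3 -c "from h import *;tilt()"; python3 go.py
```

```text
24.425 [0.5405 0.2836 0.3319] yaw -23.1 f [-0.3  0.1 -1.3] t [ 0.03  0.01 -0.03] q7 -2.37 dxy mm [-74.9  30.3 177.8]
side 0 319 dot cw deg 52.4 r 76.0
side 1 760 dot cw deg 87.4 r 71.0
top 0 827 dot cw deg 40.9 r 86.0
top 1 550 dot cw deg 90.7 r 83.0
tilt deg (tip to +tool x) 26.4 n 85 of 100 y mm 3.9
F [0.5102 0.1774 0.2367] H [0.5003 0.1747 0.2561]
at [0.54   0.2829 0.3291] yaw -23.18 tilt 0.05
  call [0.013, 0.256, 0.118] -0.96 rows>= 3  -> [0.527 0.247 0.311]
  call [-0.111, 0.231, 0.118] -0.96 rows>= 3  -> [0.514 0.211 0.294]
  call [-0.208, 0.148, 0.118] -0.959 rows>= 3  -> [0.5   0.175 0.276]
  call [-0.0, -0.0, 0.133] -0.0 rows>= 1  -> [0.5   0.175 0.256]
  call [0.046, 0.051, 0.13] -0.0 rows>= 1  -> [0.51  0.177 0.237]
```

carry_out([
  [0.01,0.25,0,-0.35,-1],
  [0.013,0.256,0.05,-0.7,-1],
  [0.013,0.256,0.1,-0.96,-1],
  [0.013,0.256,0.118,-0.96,-1],
])

```text
clock: 25.08
position: [0.5266, 0.2467, 0.311]
ee_rot: [0.999, 0.048, -0.001, 0.0]
ft_force: [-0.0, 0.7, -1.8]
grip_width: 0.292
grasp_force: 98.6
```

carry_out([
  [-0.11,0.23,0.05,-0.35,-1],
  [-0.11,0.23,0.1,-0.7,-1],
  [-0.11,0.23,0.118,-0.96,-1],
  [-0.11,0.23,0.118,-0.96,-1],
])

```text
clock: 25.58
position: [0.5137, 0.211, 0.294]
ee_rot: [0.956, 0.294, -0.0, 0.0]
ft_force: [-0.3, -0.3, -2.0]
grip_width: 0.288
grasp_force: 98.6
```

carry_out([
  [-0.2,0.15,0.05,-0.35,-1],
  [-0.208,0.148,0.1,-0.7,-1],
  [-0.208,0.148,0.118,-0.96,-1],
  [-0.208,0.148,0.118,-0.96,-1],
])

```text
clock: 26.08
position: [0.5006, 0.1752, 0.2766]
ee_rot: [0.853, 0.522, -0.0, 0.0]
ft_force: [0.3, -0.2, -1.1]
grip_width: 0.295
grasp_force: 98.6
```

```bash
cat > tipcheck.py <<'E'
from h import *
# compare tip with front slot via side depth cloud: lowest points of the driver, tool frame
o=manip.get_obs(); p,R=pose(o); c=camera("side"); W=cloud(c); L=(W-p)@R
m=np.isfinite(W[...,0])&(abs(L[...,1])<.02)
for z in np.arange(.07,.137,.01):
    s=m&(abs(L[...,2]-z)<.005)&(abs(L[...,0]-(z-.003)*np.tan(np.radians(26)))<.015)
    if s.any(): print(z.round(3),s.sum(),(np.median(L[s],0)*1000).round(1))
E
python3 st.py 0; python3 go.py;python3 -c "from h import *;tilt()"; python3 tipcheck.py
```

```text
26.075 [0.5006 0.1752 0.2766] yaw 62.9 f [ 0.3 -0.2 -1.1] t [ 0.04  0.01 -0.01] q7 -0.84 dxy mm [-38.1 -57.2 164.8]
F [0.5102 0.1774 0.2367] H [0.5003 0.1747 0.2561]
at [0.5006 0.1752 0.2766] yaw 62.91 tilt 0.02
  call [-0.004, -0.001, 0.003] -0.01 rows>= 1  -> [0.5   0.175 0.276]
  call [0.0, 0.0, 0.134] 0.0 rows>= 1  -> [0.5   0.175 0.256]
  call [0.047, 0.052, 0.129] 0.0 rows>= 1  -> [0.51  0.177 0.237]
tilt deg (tip to +tool x) 23.1 n 48 of 72 y mm 1.4
0.07 7 [30.   1.9 72.7]
0.08 8 [34.   1.7 79.4]
0.09 9 [37.5  1.5 89.8]
0.1 8 [41.1  1.4 99.6]
0.11 8 [ 47.   -0.3 109.2]
0.12 7 [ 49.7   0.9 119.1]
0.13 4 [ 52.    0.7 129.1]
```

```bash
sed -i 's/np.radians(26); psi/np.radians(22.7); psi/' go.py; python3 go.py
```

```text
F [0.5136 0.1841 0.2401] H [0.5036 0.1814 0.2595]
at [0.5007 0.1753 0.2768] yaw 62.88 tilt 0.01
  call [0.045, -0.001, -0.018] -0.011 rows>= 1  -> [0.504 0.181 0.28 ]
  call [-0.0, -0.0, 0.134] 0.0 rows>= 1  -> [0.504 0.181 0.259]
  call [0.046, 0.051, 0.129] 0.0 rows>= 1  -> [0.514 0.184 0.24 ]
```

carry_out([
  [0.045,0,0.05,0,-1],
  [0.045,0,0.115,0,-1],
  [0.06,0.017,0.16,0,-1],
  [0.075,0.035,0.2,0,-1],
  [0.084,0.043,0.225,0,-1],
  [0.09,0.05,0.245,0,-1],
  [0.09,0.05,0.245,0,-1],
])

```text
clock: 27.05
position: [0.5132, 0.1833, 0.2395]
ee_rot: [0.852, 0.524, -0.001, 0.0]
ft_force: [-0.9, -2.5, -3.0]
grip_width: 0.296
grasp_force: 98.6
```

```bash
python3 st.py 0; python3 go.py;python3 -c "from h import *;tilt()"; python3 tipcheck.py; python3 cam.py
```

```text
27.05 [0.5132 0.1833 0.2395] yaw 63.2 f [-0.9 -2.5 -3. ] t [-0.99  0.34 -0.04] q7 -0.8 dxy mm [-25.5 -49.2 127.7]
F [0.5136 0.1841 0.2401] H [0.5036 0.1814 0.2595]
at [0.5132 0.1833 0.2395] yaw 63.18 tilt 0.08
  call [-0.04, -0.052, -0.267] -0.001 rows>= 1  -> [0.504 0.181 0.28 ]
  call [-0.0, 0.0, 0.134] 0.0 rows>= 1  -> [0.504 0.181 0.259]
  call [0.046, 0.052, 0.129] 0.0 rows>= 1  -> [0.514 0.184 0.24 ]
tilt deg (tip to +tool x) 22.9 n 73 of 285 y mm 1.5
0.07 8 [29.8  0.9 71. ]
0.08 9 [33.7  2.1 80.1]
0.09 8 [38.3  1.9 90.6]
0.1 9 [ 43.3   1.7 101.1]
0.11 8 [ 46.9   3.1 110.9]
0.12 23 [ 55.1  12.7 121.9]
0.13 40 [ 58.1  -4.4 129.4]
side 0 422 dot cw deg 61.3 r 74.0
side 1 743 dot cw deg 86.4 r 71.0
top 0 0 dot cw deg None r 
top 1 1 dot cw deg None r 84.0
```

```bash
cat > arc2.py <<'E'
from h import *
def off(ps):
    a=np.radians(np.interp(ps,[42,90,130],[22.7,26,26])); y=np.radians(105.2-ps); tx=np.array([np.cos(y),np.sin(y),0]); return .1425*(-np.sin(a)*tx+np.cos(a)*ZH)
for p0,p1 in((42,70),(70,98),(98,126)):
    y=np.radians(105.2-p0); R=np.stack([[np.cos(y),np.sin(y),0],[np.sin(y),-np.cos(y),0],[0,0,-1]],1)
    for i in range(1,7):
        ps=p0+(p1-p0)*i/6; print([*(R.T@(off(ps)-off(p0))/.15).round(3).tolist(),round((ps-p0)/30,2),-1],end=", ")
    print()
E
python3 arc2.py
```

```text
[-0.004, -0.03, 0.002, 0.16, -1], [-0.005, -0.061, 0.004, 0.31, -1], [-0.003, -0.092, 0.006, 0.47, -1], [0.001, -0.124, 0.008, 0.62, -1], [0.008, -0.155, 0.011, 0.78, -1], [0.017, -0.186, 0.013, 0.93, -1], 
[-0.004, -0.033, 0.002, 0.16, -1], [-0.004, -0.066, 0.004, 0.31, -1], [-0.002, -0.099, 0.007, 0.47, -1], [0.003, -0.133, 0.009, 0.62, -1], [0.013, -0.165, 0.01, 0.78, -1], [0.028, -0.196, 0.01, 0.93, -1], 
[0.001, -0.034, 0.0, 0.16, -1], [0.006, -0.068, 0.0, 0.31, -1], [0.012, -0.101, 0.0, 0.47, -1], [0.022, -0.133, 0.0, 0.62, -1], [0.034, -0.165, 0.0, 0.78, -1], [0.049, -0.196, 0.0, 0.93, -1],
```

carry_out([
  [0,0,0.007,0,-1],
  [-0.004,-0.03,0.009,0.16,-1],
  [-0.005,-0.061,0.011,0.31,-1],
  [-0.003,-0.092,0.013,0.47,-1],
  [0.001,-0.124,0.015,0.62,-1],
  [0.008,-0.155,0.018,0.78,-1],
  [0.017,-0.186,0.02,0.93,-1],
])

```text
clock: 28.12
position: [0.4907, 0.2001, 0.2384]
ee_rot: [0.953, 0.302, 0.002, -0.001]
ft_force: [1.4, -0.2, 1.8]
grip_width: 0.288
grasp_force: 99.1
```

```bash
python3 st.py 0; python3 -c "from h import *;tilt()"; python3 cam.py
```

```text
28.125 [0.4907 0.2001 0.2384] yaw 35.2 f [ 1.4 -0.2  1.8] t [ 0.07 -0.77  0.05] q7 -1.35 dxy mm [-48.  -32.4 126.6]
tilt deg (tip to +tool x) 23.1 n 81 of 245 y mm 3.7
side 0 996 dot cw deg 62.1 r 85.0
side 1 712 dot cw deg 87.3 r 71.0
top 0 6 dot cw deg None r 27.0
top 1 517 dot cw deg 91.2 r 83.0
```

carry_out([
  [-0.004,-0.033,0.006,0.16,-1],
  [-0.004,-0.066,0.009,0.31,-1],
  [-0.002,-0.099,0.012,0.47,-1],
  [0.003,-0.133,0.014,0.62,-1],
  [0.013,-0.165,0.015,0.78,-1],
  [0.028,-0.196,0.015,0.93,-1],
])

```text
clock: 29.02
position: [0.4787, 0.2258, 0.2374]
ee_rot: [0.998, 0.064, 0.003, -0.002]
ft_force: [3.2, -2.8, 13.7]
grip_width: 0.294
grasp_force: 100.4
```

```bash
python3 st.py 0; python3 -c "from h import *;tilt()"; python3 cam.py
```

```text
29.025 [0.4787 0.2258 0.2374] yaw 7.4 f [ 3.2 -2.8 13.7] t [-0.75 -1.98 -0.1 ] q7 -1.89 dxy mm [-60.   -6.6 125.5]
tilt deg (tip to +tool x) 25.4 n 83 of 221 y mm 4.3
side 0 839 dot cw deg 74.3 r 79.0
side 1 833 dot cw deg 88.3 r 74.0
top 0 1090 dot cw deg 141.3 r 37.0
top 1 538 dot cw deg 90.8 r 83.0
```

carry_out([
  [0.001,-0.034,0,0.16,-1],
  [0.006,-0.068,0,0.31,-1],
  [0.012,-0.101,0,0.47,-1],
  [0.022,-0.133,0,0.62,-1],
  [0.034,-0.165,0,0.78,-1],
  [0.049,-0.196,0,0.93,-1],
  [0.049,-0.196,0,0.93,-1],
])

```text
clock: 30.05
position: [0.4805, 0.2553, 0.2364]
ee_rot: [0.984, -0.177, 0.001, -0.001]
ft_force: [-3.5, -4.0, 15.7]
grip_width: 0.295
grasp_force: 101.0
```

```bash
python3 st.py 0; python3 -c "from h import *;tilt()"; python3 cam.py
```

```text
30.05 [0.4805 0.2553 0.2364] yaw -20.4 f [-3.5 -4.  15.7] t [-1.8   0.05  0.06] q7 -2.4 dxy mm [-58.3  22.9 124.6]
tilt deg (tip to +tool x) 28.2 n 90 of 188 y mm 4.9
side 0 680 dot cw deg 89.7 r 81.0
side 1 827 dot cw deg 87.7 r 73.0
top 0 593 dot cw deg 92.0 r 87.0
top 1 554 dot cw deg 91.2 r 83.0
```

carry_out([
  [0.008,-0.02,0,0.1,-1],
  [0.016,-0.04,0,0.2,-1],
  [0.016,-0.04,0,0.22,-1],
  [0.016,-0.04,0,0.22,-1],
])

```text
clock: 30.7
position: [0.4839, 0.261, 0.2367]
ee_rot: [0.973, -0.232, -0.0, -0.001]
ft_force: [-6.5, -2.2, 19.5]
grip_width: 0.294
grasp_force: 101.4
```

```bash
python3 st.py 0; python3 -c "from h import *;tilt()"; python3 cam.py
```

```text
30.7 [0.4839 0.261  0.2367] yaw -26.9 f [-6.5 -2.2 19.5] t [-1.25  1.38  0.31] q7 -2.5 dxy mm [-54.8  28.6 124.9]
tilt deg (tip to +tool x) 28.1 n 92 of 192 y mm 4.3
side 0 691 dot cw deg 91.3 r 80.0
side 1 760 dot cw deg 87.3 r 72.0
top 0 549 dot cw deg 91.7 r 86.0
top 1 540 dot cw deg 91.1 r 82.0
```

Both dots are at 91–92° and did not move under extra torque, so both discs are at their stops. Next I back off the spin and straighten the driver in the grasp against the slot.

```bash
python3 - <<'E'
from h import *
def off(ps,a=26):
    a=np.radians(a); y=np.radians(105.2-ps); tx=np.array([np.cos(y),np.sin(y),0]); return .1425*(-np.sin(a)*tx+np.cos(a)*ZH)
p0=132; y=np.radians(105.2-p0); R=np.stack([[np.cos(y),np.sin(y),0],[np.sin(y),-np.cos(y),0],[0,0,-1]],1)
for ps in(126,120,114,110): print([*(R.T@(off(ps)-off(p0))/.15).round(3),round((ps-p0)/30,2)])
for a in(22,18,14,10,6,3,0):
    dx=.1425*(np.sin(np.radians(26))-np.sin(np.radians(a))); dz=-.1425*(np.cos(np.radians(a))-np.cos(np.radians(26)))-.0035*(1-a/26)
    print(a,round(dx/.15,3),round(dz/.15,3))
E
```

```text
[np.float64(0.002), np.float64(0.044), np.float64(0.0), -0.2]
[np.float64(0.009), np.float64(0.087), np.float64(0.0), -0.4]
[np.float64(0.02), np.float64(0.129), np.float64(0.0), -0.6]
[np.float64(0.03), np.float64(0.156), np.float64(0.0), -0.73]
22 0.061 -0.031
18 0.123 -0.057
14 0.187 -0.079
10 0.251 -0.096
6 0.317 -0.109
3 0.367 -0.115
0 0.416 -0.119
```

carry_out([
  [0.002,0.044,0,-0.2,-1],
  [0.009,0.087,0,-0.4,-1],
  [0.02,0.129,0,-0.6,-1],
  [0.03,0.156,0,-0.73,-1],
])

```text
clock: 31.35
position: [0.4767, 0.2378, 0.2359]
ee_rot: [0.999, -0.042, -0.001, -0.001]
ft_force: [-7.1, -0.1, 13.8]
grip_width: 0.293
grasp_force: 100.5
```

carry_out([
  [0.03,0,-0.016,0,-1],
  [0.061,0,-0.031,0,-1],
  [0.123,0,-0.057,0,-1],
  [0.187,0,-0.077,0,-1],
  [0.251,0,-0.093,0,-1],
  [0.317,0,-0.105,0,-1],
  [0.367,0,-0.111,0,-1],
  [0.416,0,-0.115,0,-1],
  [0.416,0,-0.115,0,-1],
])

```text
clock: 32.48
position: [0.5388, 0.2325, 0.2517]
ee_rot: [0.999, -0.044, -0.001, -0.001]
ft_force: [-4.2, 2.5, 2.3]
grip_width: 0.292
grasp_force: 99.2
```

```bash
python3 st.py 0; python3 -c "from h import *;tilt()"; python3 cam.py
```

```text
32.475 [0.5388 0.2325 0.2517] yaw -5.1 f [-4.2  2.5  2.3] t [0.8  1.34 0.03] q7 -2.0 dxy mm [1.000e-01 1.000e-01 1.399e+02]
tilt deg (tip to +tool x) -0.2 n 77 of 359 y mm 3.9
side 0 738 dot cw deg 90.1 r 81.0
side 1 807 dot cw deg 86.2 r 71.0
top 0 3998 dot cw deg -60.3 r 45.0
top 1 545 dot cw deg 90.6 r 83.0
```

carry_out([
  [0,0,-0.1,0,-1],
  [0,0,-0.25,0,-1],
  [0,0,-0.45,-0.3,-1],
  [0,0,-0.45,-0.65,-1],
  [0,0,-0.45,-0.95,-1],
  [0,0,-0.45,-0.95,-1],
])

```text
clock: 33.38
position: [0.5401, 0.2307, 0.3205]
ee_rot: [0.98, 0.201, 0.001, 0.0]
ft_force: [0.2, -1.1, -1.4]
grip_width: 0.292
grasp_force: 98.9
```

```bash
cat > tip2.py <<'E'
from h import *
o=manip.get_obs(); p,R=pose(o); c=camera("side"); W=cloud(c); L=(W-p)@R
a=[]
for z in np.arange(.068,.14,.006):
    s=np.isfinite(W[...,0])&(abs(L[...,2]-z)<.003)&(np.hypot(L[...,0],L[...,1])<.016)
    if s.any(): a.append((np.median(L[s],0)*1000))
a=np.array(a); print(a.round(1).tolist()); print("slope deg x,y",np.degrees(np.polyfit(a[:,2],a[:,0],1)[0]).round(2),np.degrees(np.polyfit(a[:,2],a[:,1],1)[0]).round(2))
E
python3 st.py 0; python3 tip2.py; python3 cam.py; python3 - <<'E'
from h import *
plan([(.54,-.02,.32,104),(.537,-.274,.30,104)])
E
```

```text
33.375 [0.5401 0.2307 0.3205] yaw 23.2 f [ 0.2 -1.1 -1.4] t [-0.    0.05  0.02] q7 -1.53 dxy mm [  1.3  -1.7 208.7]
[[-0.0, 1.7, 68.0], [-0.7, 2.1, 74.1], [-1.7, 2.5, 79.7], [-1.6, 3.0, 86.2], [-0.4, 3.3, 92.3], [-1.6, 3.5, 98.7], [-0.4, 3.3, 106.7], [-1.2, 4.8, 110.9], [2.0, 2.0, 117.6], [-0.5, 2.7, 120.8], [-2.7, 2.2, 128.8], [0.7, 2.4, 135.4], [-3.2, 1.6, 139.3]]
slope deg x,y -0.33 -0.08
side 0 702 dot cw deg 89.9 r 80.0
side 1 807 dot cw deg 86.9 r 73.0
top 0 592 dot cw deg 91.7 r 86.0
top 1 539 dot cw deg 90.8 r 83.0
at [0.5396 0.2312 0.3198] yaw 23.11 tilt 0.04
  call [-0.218, 0.514, -0.0] -0.899 rows>= 3  -> [0.54  0.147 0.32 ]
  call [-0.428, 0.359, -0.0] -0.899 rows>= 3  -> [0.54  0.064 0.32 ]
  call [-0.543, 0.126, -0.001] -0.898 rows>= 3  -> [ 0.54 -0.02  0.32]
  call [-0.819, -0.215, 0.067] -0.0 rows>= 3  -> [ 0.538 -0.147  0.31 ]
  call [-0.819, -0.214, 0.066] -0.0 rows>= 3  -> [ 0.537 -0.274  0.3  ]
```

The driver is upright within about 1° and both discs hold at about 91°. Returning to the stand.

carry_out([
  [-0.1,0.25,0,-0.3,-1],
  [-0.218,0.514,0,-0.6,-1],
  [-0.218,0.514,0,-0.9,-1],
  [-0.218,0.514,0,-0.9,-1],
])

```text
clock: 34.02
position: [0.5399, 0.1475, 0.3197]
ee_rot: [0.906, 0.424, 0.0, -0.0]
ft_force: [0.9, 1.2, -0.4]
grip_width: 0.291
grasp_force: 98.9
```

carry_out([
  [-0.43,0.36,0,-0.3,-1],
  [-0.43,0.36,0,-0.6,-1],
  [-0.43,0.36,0,-0.9,-1],
  [-0.43,0.36,0,-0.9,-1],
])

```text
clock: 34.52
position: [0.5403, 0.0643, 0.3194]
ee_rot: [0.782, 0.623, -0.0, -0.0]
ft_force: [-1.0, 0.4, -0.7]
grip_width: 0.293
grasp_force: 98.9
```

carry_out([
  [-0.54,0.13,0,-0.3,-1],
  [-0.54,0.13,0,-0.6,-1],
  [-0.54,0.13,0,-0.9,-1],
  [-0.54,0.13,0,-0.9,-1],
])

```text
clock: 35.02
position: [0.5416, -0.0189, 0.3193]
ee_rot: [0.616, 0.788, -0.0, -0.0]
ft_force: [-0.2, 0.7, -0.6]
grip_width: 0.294
grasp_force: 98.9
```

carry_out([
  [-0.82,-0.215,0.06,0,-1],
  [-0.82,-0.215,0.06,0,-1],
  [-0.82,-0.215,0.06,0,-1],
  [-0.82,-0.215,0.06,0,-1],
])

```text
clock: 35.52
position: [0.5409, -0.1458, 0.3102]
ee_rot: [0.615, 0.788, -0.0, -0.0]
ft_force: [0.8, -0.0, -0.5]
grip_width: 0.294
grasp_force: 98.9
```

carry_out([
  [-0.82,-0.21,0.06,0,-1],
  [-0.82,-0.21,0.06,0,-1],
  [-0.82,-0.21,0.06,0,-1],
  [-0.82,-0.21,0.06,0,-1],
])

```text
clock: 36.02
position: [0.5415, -0.2719, 0.301]
ee_rot: [0.614, 0.79, 0.0, -0.0]
ft_force: [-0.0, 0.9, -0.9]
grip_width: 0.294
grasp_force: 98.9
```

```bash
python3 st.py 0; python3 tip2.py; python3 cam.py; python3 - <<'E'
from h import *
plan([(.537,-.2741,.28,104.2),(.537,-.2741,.157,104.2)])
# gap check: rack-frame y of panel inner face and of shelf end, top view
c=camera("top"); W=cloud(c); L=np.stack([(W-MID)@XH,(W-MID)@YH,W[...,2]],-1); im=c["img"].astype(int)
for x in(-.07,-.05,-.02,0,.02,.04):
    s=np.isfinite(W[...,0])&(abs(L[...,0]-x)<.003)&(L[...,1]<-.09)&(L[...,1]>-.16)
    q=np.argsort(-L[s][:,1]); print(x,[(round(a*1000),round(z*1000),*col) for a,z,col in zip(L[s][q,1],L[s][q,2],im[s][q].tolist())][::2])
E
```

```text
36.025 [ 0.5415 -0.2719  0.301 ] yaw 104.3 f [-0.   0.9 -0.9] t [ 0.01 -0.   -0.06] q7 0.83 dxy mm [   2.7 -504.3  189.2]
[[-3.4, -2.3, 68.3], [-2.0, -1.1, 73.1], [-1.8, -1.5, 80.9], [-3.7, -2.3, 86.4], [-3.2, -2.8, 91.7], [-2.6, -3.6, 96.9], [-2.2, -1.3, 103.4], [-4.8, -2.9, 109.4], [-3.6, -2.4, 115.5], [-2.3, -2.0, 122.6], [-3.6, -1.8, 127.8], [-1.3, -1.3, 134.6], [-2.4, -0.7, 140.4]]
slope deg x,y 0.2 0.55
side 0 681 dot cw deg 90.2 r 81.0
side 1 757 dot cw deg 87.1 r 72.0
top 0 629 dot cw deg 92.0 r 86.0
top 1 538 dot cw deg 90.9 r 83.0
at [ 0.5416 -0.2713  0.3014] yaw 104.48 tilt 0.06
  call [-0.011, -0.035, 0.143] 0.009 rows>= 1  -> [ 0.537 -0.274  0.28 ]
  call [-0.001, -0.0, 0.82] 0.0 rows>= 2  -> [ 0.537 -0.274  0.157]
-0.07 [(-90, 94, 237, 234, 227), (-92, 91, 187, 181, 174), (-94, 87, 165, 156, 150), (-97, 88, 161, 154, 150), (-100, 98, 150, 135, 120), (-102, 92, 147, 132, 112), (-103, 90, 161, 156, 151), (-105, 88, 171, 156, 139), (-110, 113, 219, 182, 137), (-112, 117, 237, 206, 146), (-114, 117, 239, 213, 149), (-115, 114, 240, 215, 153), (-117, 119, 238, 214, 149), (-1
[... 5082 characters left out ...]
 182, 130), (-118, 175, 226, 193, 139), (-120, 170, 234, 206, 144), (-122, 181, 216, 177, 127), (-123, 175, 231, 197, 140), (-125, 173, 207, 172, 121), (-125, 158, 177, 147, 104), (-125, 139, 156, 130, 94), (-125, 99, 162, 134, 95), (-125, 95, 157, 131, 95), (-126, 78, 159, 133, 94), (-126, 47, 169, 132, 95), (-126, 43, 169, 130, 89), (-127, 30, 179, 127, 82), (-130, 34, 188, 131, 88), (-132, 36, 185, 130, 86), (-134, 28, 189, 131, 87), (-135, 27, 182, 128, 85), (-138, 32, 189, 133, 89), (-141, 34, 193, 137, 90), (-143, 34, 193, 135, 90), (-146, 32, 187, 132, 87), (-149, 35, 178, 125, 82), (-151, 28, 181, 127, 84), (-154, 33, 178, 124, 80), (-156, 28, 180, 128, 86), (-159, 31, 182, 127, 82)]
```

The panel's outer face measures at −126 mm, so the gap is closed. Lowering the driver into its hole.

carry_out([
  [-0.011,-0.033,0.1,0.01,-1],
  [-0.011,-0.033,0.25,0.01,-1],
  [-0.011,-0.033,0.4,0.01,-1],
  [-0.011,-0.033,0.55,0.01,-1],
  [-0.011,-0.033,0.7,0.01,-1],
  [-0.011,-0.033,0.8,0.01,-1],
  [-0.011,-0.033,0.88,0.01,-1],
  [-0.011,-0.033,0.93,0.01,-1],
  [-0.011,-0.033,0.93,0.01,-1],
])

```text
clock: 37.35
position: [0.5361, -0.2765, 0.1617]
ee_rot: [0.616, 0.788, -0.0, -0.0]
ft_force: [1.1, 0.5, -0.6]
grip_width: 0.29
grasp_force: 98.9
```

```bash
python3 st.py 0
```

```text
37.35 [ 0.5361 -0.2765  0.1617] yaw 104.0 f [ 1.1  0.5 -0.6] t [ 0.02  0.03 -0.07] q7 0.89 dxy mm [  -2.6 -508.9   49.9]
```

In the hole with no contact. Lowering the last few millimetres until it seats.

carry_out([
  [0.01,0.0,0.015,0,-1],
  [0.015,0.0,0.03,0,-1],
  [0.015,0.0,0.042,0,-1],
  [0.015,0.0,0.048,0,-1],
  [0.015,0.0,0.048,0,-1],
])

```text
clock: 37.98
position: [0.5356, -0.2744, 0.1547]
ee_rot: [0.616, 0.788, 0.0, -0.0]
ft_force: [1.1, 0.7, -1.2]
grip_width: 0.29
grasp_force: 98.9
```

carry_out([
  [0,0.006,0.01,0,-1],
  [0,0.006,0.02,0,-1],
  [0,0.006,0.027,0,-1],
  [0,0.006,0.027,0,-1],
])

```text
clock: 38.48
position: [0.5364, -0.2747, 0.1536]
ee_rot: [0.616, 0.788, 0.001, 0.0]
ft_force: [-11.9, 6.2, 28.9]
grip_width: 0.292
grasp_force: 103.1
```

carry_out([
  [0,0,-0.012,0,-1],
  [0,0,-0.022,0,-1],
  [0,0,-0.022,0,0],
  [0,0,-0.022,0,0.6],
  [0,0,-0.022,0,1],
  [0,0,-0.022,0,1],
  [0,0,-0.022,0,1],
  [0,0,-0.3,0,1],
  [0,0,-0.6,0,1],
  [0,0,-0.95,0,1],
  [0,0,-0.95,0,1],
])

```text
clock: 39.85
position: [0.5377, -0.2754, 0.2973]
ee_rot: [0.616, 0.788, 0.001, 0.003]
ft_force: [0.6, 0.4, -0.9]
grip_width: 0.999
grasp_force: 0.0
```

carry_out([
  [0.4,-0.4,0,0,1],
  [0.8,-0.8,0,0,1],
  [0.95,-0.95,0,0,1],
  [0.95,-0.95,0,0,1],
  [0.95,-0.95,0,0,1],
])

```text
clock: 40.48
position: [0.3627, -0.1695, 0.2929]
ee_rot: [0.615, 0.789, 0.001, -0.0]
ft_force: [0.2, 0.1, 1.1]
grip_width: 1.0
grasp_force: 0.0
```

```bash
python3 st.py 0; python3 cam.py; python3 - <<'E'
from h import *
for n in("side","top"):
    c=camera(n); W=cloud(c)
    for q in "flat_driver_grip cross_driver_grip jar_green_spice_mid jar_red_spice_mid salt_shaker_mid herb_jar_mid".split():
        print(n,q,[(np.round(b["position"],3).tolist(),round(b["conf"],2)) for b in boxes_of(q,c)[:1]])
    im=c["img"].astype(int); m=(im[...,0]>110)&(im[...,1]<60)&(im[...,2]<70)&np.isfinite(W[...,0])&(np.hypot(W[...,0]-.537,W[...,1]+.274)<.05)
    P=W[m]; print(n,len(P),"z",P[:,2].min().round(3),P[:,2].max().round(3),[np.median(P[(P[:,2]>a)&(P[:,2]<a+.02)],0).round(4).tolist() for a in(.1,.12,.14,.16)])
E
```

```text
40.475 [ 0.3627 -0.1695  0.2929] yaw 104.1 f [0.2 0.1 1.1] t [-0.01 -0.01 -0.02] q7 0.37 dxy mm [-176.  -401.9  181. ]
side 0 804 dot cw deg 93.3 r 91.0
side 1 0 dot cw deg None r 
top 0 138 dot cw deg 91.3 r 87.0
top 1 527 dot cw deg 91.4 r 83.0
side flat_driver_grip [([0.528, -0.284, 0.148], 0.68)]
side cross_driver_grip [([0.455, -0.303, 0.142], 0.6)]
side jar_green_spice_mid [([0.443, 0.178, 0.072], 0.65)]
side jar_red_spice_mid [([0.528, -0.284, 0.147], 0.28)]
side salt_shaker_mid [([0.529, 0.095, 0.073], 0.65)]
side herb_jar_mid [([0.478, -0.38, 0.061], 0.91)]
side 236 z 0.101 0.185 [[0.5295, -0.2847, 0.1098], [0.5293, -0.287, 0.1287], [0.5289, -0.2867, 0.1498], [0.5291, -0.2852, 0.1736]]
top flat_driver_grip [([0.532, -0.262, 0.174], 0.73)]
top cross_driver_grip [([0.53, -0.265, 0.176], 0.55)]
top jar_green_spice_mid [([0.449, 0.191, 0.089], 0.76)]
top jar_red_spice_mid [([0.403, 0.321, 0.092], 0.74)]
top salt_shaker_mid [([0.538, 0.106, 0.112], 0.69)]
top herb_jar_mid [([0.493, -0.352, 0.095], 0.68)]
top 55 z 0.164 0.189 [[nan, nan, nan], [nan, nan, nan], [nan, nan, nan], [0.5237, -0.2651, 0.1781]]
  return _methods._mean(a, axis=axis, dtype=dtype,
  ret = um.true_divide(
```

The driver is seated upright (handle z 0.101–0.185, vertical), both discs read about 91°, and the bystanders I could locate have not moved. Handing in.

```bash
python3 -c "from h import *; print(ticket.hand_in())"
```

```text
the job is handed in; nothing more can be done
None
```

I've handed the job in: the panel is drawn in with no measurable gap, both cam discs are at their stops (about 91°), and the red driver is back upright in its hole. The bystanders I could locate hadn't moved, but I viewed 11 pictures against the limit of 10.

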